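# Ready the wheel-building kit tray

### The arm

A 7-joint arm with a two-finger parallel gripper is mounted at the origin on the work surface. World frame = base frame: x ahead of the robot, y to its left, z up, the work surface at z = 0. Lengths are in mm, angles in rad, forces in N, time in s.
With the tool pointing down it reaches from about 425 to 875 mm from the base axis. Payload 8.4 kg.
Tool frame: the origin (TCP) lies at the centre of the arm's flange, where the gripper is bolted on; the fingertips stand 173 mm ahead of it and the grasp point (between the pads) lies 155 mm ahead of it; y points along the fingers, x is the direction in which the jaws open and shut, and the axes are right-handed (so a half turn about y gives the same grasp; the last joint's range is limited). The gripper opens to 85 mm and grips with 20 to 120 N. Pads are 22 mm wide; open, the fingers measure 114 mm over their backs; the gripper's body (76 mm by 85 mm) begins 54 mm behind the grasp point. The pads swing forward as they close: fully open they stand 13 mm farther back than shut.
Start: joints at [1.081, 0.333, 0.04, 1.465, -0.013, 1.343, -0.059], TCP at [247.581, -600.98, 404.708] pointing down, gripper open.
Joint ranges: [-2.58, 2.58], [-0.38, 2.09], [-1.3, 1.39], [0.25, 2.4], [-1.5, 4.64], [0.08, 2.09], [-2.65, 2.65]. Speed limits (rad/s): [2.22, 2.22, 2.79, 2.79, 3.14, 3.14, 3.14].

### API

Orientations are given as a rotation vector (axis times angle).
In Python, from cell import manip gives the robot as it stands.
- The arm moves only by the tool step_arm, never from a script. Its argument "moves" is a list of rows, each an object of numbers: "tx", "ty", "tz": the shift along the world's x, y, z in mm; "roll": the turn about the world's z in rad. In form: [{"tx": .., "ty": .., "tz": .., "roll": ..}, ...]. A call has 1 to 20 rows; each row shifts and turns the pose as measured when the row begins; what a row does not reach is not made up. A row lasts 1/8 s, in which the tool goes at most 62.5 mm and 10.7 degrees, less where a joint would pass 70% of its speed; a pose out of reach is approached as far as the arm can. A call with a gripper value outside its range is refused whole. "grip" is the opening, from 0 (shut) to 1 (fully open), set as the call begins (left out, the last holds). The fingers move at their own pace and stop on an object; "grip_force" is the grip in N (left out, the last holds). Time passes only in rows, so rows that do not move let the fingers close. It gives the time, the measured TCP pose, the force and the opening at its end, in the units of the state.
- manip.get_obs(): the state, without advancing time (a new reading comes with each control period).
- manip.capture(name): name is "side" or "top"; returns a dict with "frame" (480x640x3 uint8, red, green, blue), "z_map" (480x640 float32, mm along the optical axis (not along the pixel's ray), 0 where there is no reading), "intrinsics" (3x3 intrinsics, pixels), "extrinsics" (4x4, takes a point from world to camera coordinates). Camera axes: x right, y down, z forward; pixel columns grow to the right and rows downward; lengths in mm; the calibration is good to about 2 mm. A picture is of the moment at which its call begins.
- manip.close_job(): hands the job in, once; it reports no verdict.
The state is a dict: "time": time; "qpos": joint angles; "qvel": joint speeds; "effort": joint torques, N m; "position": TCP position; "eef_rot": TCP orientation; "force": force on the tool from outside, world axes, zero at the start; "torque": the same for the moment, N m; "grip_width": opening from 0.0 (shut) to 1.0 (fully open).
Only numpy, scipy, OpenCV 4.12 (cv2) and the standard library are available. Lean on these libraries where they do the work, as an engineer would, in place of code of your own. Each camera call takes 0.05 s, during which the arm holds its last target. There are 200 camera calls.

### The job

Get the wheel-building tray ready to be carried to the next pupil: swing the keeper clear of the square pocket, stack the wheel kit in it squarely (the black wheel body, on it the brass weight disc, on top the slotted aluminium front disc) and swing the keeper back over the stack to its stop. Press every tool that lies on the bench fully home into its own cutout, turned to match the shape, at any time; some may be out on loan. Leave the paints, tape and other things on the bench where they are.

Things in the scene. Friction and masses are not known exactly. Their poses are not given: they have to be found in the camera images.
- tray: Kit tray fixed to the bench: foam in a case, dark top, light core, 180 (x) x 340 (y) x 46 mm high. Origin at the centre of its underside. Four tool cutouts along x, 58 mm apart, 12 mm deep, 2.5 mm clearance round the tool's outline. A finger trough (x -21 to 21, y -80 to 162 mm, 24 mm deep) crosses their middles: open fingers only 10-15 mm a side there. Wheel pocket at the -y end.
- twrench: T-handled wheel wrench: black cross-bar 64 mm long, 18 mm wide (x -46 to -28), steel shaft 12 mm wide, steel socket end 18 mm wide (x 54 to 74). 14 mm thick. Weighs about 0.11 kg. Any yaw; may be absent (None: on loan, ignore). Origin at mid thickness at the balance and grip point (12 mm wide there); x along it to the working tip, z up.
- twrench_tip (a point): The working tip of the tool, on its axis, 74 mm along its x from its origin.
- nest_twrench (a point): Where the origin of the twrench comes when it is fully home in its cutout (the last one, at y = +128 mm of the tray, tip towards the tray's +x); 41 mm above the bench. Its axes are the tray's axes: the seated tool's own x points along +x of this frame.
- spanner: Steel combination spanner: forked open head 32 mm wide (x 47 to 75), shaft 14 mm wide and 10 mm thick, round ring head 24 mm across (x -75 to -51). 12 mm thick at the heads. About 0.10 kg. Any yaw; may be absent (None: on loan, ignore). Origin at mid thickness at the balance and grip point (14 mm wide there); x along it to the working tip, z up.
- spanner_tip (a point): The working tip of the tool, on its axis, 75 mm along its x from its origin.
- nest_spanner (a point): Where the origin of the spanner comes when it is fully home in its cutout (at y = +70 mm of the tray, open head towards the tray's +x); 40 mm above the bench. Its axes are the tray's axes: the seated tool's own x points along +x of this frame.
- pliers: Long-nose pliers, closed, one rigid piece: two black grips spreading to at most 46 mm wide (x -78 to -14), steel joint 26 mm wide (x -14 to 16), nose 14 mm wide (x 16 to 68). 14 mm thick. About 0.12 kg. Any yaw; may be absent (None: on loan, ignore). Origin at mid thickness at the balance and grip point (26 mm wide there); x along it to the working tip, z up.
- pliers_tip (a point): The working tip of the tool, on its axis, 68 mm along its x from its origin.
- nest_pliers (a point): Where the origin of the pliers comes when it is fully home in its cutout (at y = +12 mm of the tray, nose towards the tray's -x); 41 mm above the bench. Its axes are the tray's axes: the seated tool's own x points along -x of this frame.
- driver: Nut driver: square black handle 22 mm wide and thick (x -66 to 24), 9 mm round shaft, 16 mm round socket at the end (x 60 to 78). About 0.09 kg; it may lie on any of its four sides. Any yaw; may be absent (None: on loan, ignore). Origin at mid thickness at the balance and grip point (22 mm wide there); x along it to the working tip, z up.
- driver_tip (a point): The working tip of the tool, on its axis, 78 mm along its x from its origin.
- nest_driver (a point): Where the origin of the driver comes when it is fully home in its cutout (at y = -46 mm of the tray, next to the wheel pocket, socket towards the tray's +x); 45 mm above the bench. Its axes are the tray's axes: the seated tool's own x points along +x of this frame.
- wheel: The wheel body, a black deep-dished wheel, 56 mm diameter, 22 mm high, dish and hub upwards, 0.09 kg. Origin at its centre (mid height), z its axis. Goes first, to the bottom of the pocket. It can be gripped across its diameter.
- weight: Brass weight disc: solid, 56 mm diameter, 10 mm high, small dark centre bore, 0.15 kg. Origin at its centre (mid height), z its axis. Goes on the wheel body.
- disc: Front disc: aluminium, 56 mm diameter, 8 mm high, with slots and a circle of bolts, 0.06 kg. Origin at its centre (mid height), z its axis. Goes on top, its face then flush with the tray's top.
- pocket_floor (a point): Centre of the wheel pocket's floor, 6 mm above the bench; axes as the tray's. Pocket 60 mm square, 40 mm deep, with finger slots 36 mm wide, as deep, along the tray's x to 62 mm either side of its centre: close the fingers along the tray's x. Stacked, the origins of wheel, weight and disc stand 11, 27 and 36 mm above it.
- keeper (a joint): Angle of the swing keeper (rad): a flat aluminium strap 18 mm wide on a pivot screw, 4 mm above the tray's top, that holds the wheel kit in its pocket. 0: against its stop, across the middle of the pocket; grows as it swings clockwise seen from above, to 2.1, hanging out over the tray's -y edge, the pocket clear. Turns stiffly (about 1 N at the knob) and stays where it is left.
- keeper_knob (a point): Grip point of the keeper's knob: upright round black knob, 16 mm diameter, 18 mm high, its middle 67 mm above the bench. It goes round the pivot at 54 mm radius; the pivot is at tray x -60, y -153 mm. From the pivot the knob lies in the direction (30 degrees - joint angle) from the tray's +x.
- tape: blue ring of tape, 84 mm across, 22 mm high; not part of the job, leave it where it is. Origin at the centre of its underside.
- tube_a: paint tube lying down, 115 mm long, 22 mm high, orange band; not part of the job, leave it where it is. Origin at the centre of its underside.
- jar: small paint jar, 40 mm across and high; not part of the job, leave it where it is. Origin at the centre of its underside.
- sanding_block: cork sanding block, 70 x 40 x 22 mm; not part of the job, leave it where it is. Origin at the centre of its underside.

How it is judged:
By the outcome, as a careful person would: the job done as asked, in the order asked, and still so for the second after the job is handed in, with the robot touching nothing.
Of twrench, spanner, pliers, driver only 3 to 4 are there at a start; the rules pass over those that are not, and their reading is None.
At some moment in a run one of twrench, spanner, pliers, driver may be knocked a few centimetres aside while the robot is not near it.
Once in a run the grip may slacken for a moment while it holds something.
It also fails if it takes over 210 s, if anything falls off the work surface, if the arm or the gripper's body presses on something with over 40 N, if the wrist force passes 120 N, or if a joint passes its speed limit or range.

## Working session

There is one attempt and no reset: what is moved stays moved. The work goes in short steps, Python scripts to look and compute and a tool call to move; the robot and the scene stay as the last step left them, time stands still between calls to the robot, and variables do not carry over. Pictures are saved under pics/ and viewed, about 12 in all and at most 16, crops included, and the job is handed in when it is done.

Besides the shell and the picture viewer there is one more tool, called after "Emit:" as name(argument=value, ...) on one line, values as JSON. step_arm: Moves the arm, as the interface text tells. Its arguments: {"type":"object","properties":{"moves":{"type":"array"},"grip":{"type":"number"},"grip_force":{"type":"number"}},"required":["moves"]}

```bash
mkdir -p pics; ls
cat > h.py <<'E'
import numpy as np, cv2
from cell import manip
def cap(n):
    c=manip.capture(n); K=np.array(c["intrinsics"]);E=np.array(c["extrinsics"]);z=np.array(c["z_map"],float)
    v,u=np.mgrid[:480,:640]
    P=np.stack([(u-K[0,2])/K[0,0]*z,(v-K[1,2])/K[1,1]*z,z],-1)
    W=(P-E[:3,3])@E[:3,:3]; W[z==0]=np.nan
    return c["frame"],W,K,E
def save(n,im,s=1):
    im=cv2.cvtColor(np.ascontiguousarray(im),cv2.COLOR_RGB2BGR)
    cv2.imwrite("pics/"+n+".png",cv2.resize(im,None,fx=s,fy=s,interpolation=cv2.INTER_CUBIC))
E
python3 - <<'E'
from h import *
print(manip.get_obs())
for n in("top","side"):
    f,W,K,E=cap(n); save(n+"0",f); print(n,K,E); np.savez(n+"0",f=f,W=W)
E
```

```text
pics
{'time': 0.0, 'qpos': array([ 1.0808015 ,  0.33389107,  0.03986539,  1.46627753, -0.01339722,
        1.34329648, -0.05848091]), 'qvel': array([-0.00076343, -0.00076934,  0.00020293, -0.00064417, -0.00020722,
        0.00058069,  0.00162232]), 'effort': array([-1.64241264e-04, -6.58556271e+01,  1.36511721e+00, -4.05572319e+01,
        1.66885665e-02,  1.24934240e-02, -2.81129257e-05]), 'position': array([ 247.5262874 , -600.83013389,  403.83068119]), 'eef_rot': array([-1.36829166,  0.91772764, -0.91543396]), 'force': array([-0.30739257,  0.85004396,  0.27680673]), 'torque': array([-0.04107697, -0.00592151,  0.01792009]), 'grip_width': 0.999390834303841}
top [[577.15007739   0.         320.20971923]
 [  0.         577.15007739 241.71681556]
 [  0.           0.           1.        ]] [[ 9.65572819e-03 -9.99876521e-01 -1.23979537e-02 -4.78042507e+00]
 [-9.92661484e-01 -8.08998809e-03 -1.20655421e-01  5.20431480e+02]
 [ 1.20540224e-01  1.34719871e-02 -9.92617026e-01  1.55984852e+03]
 [ 0.00000000e+00  0.00000000e+00  0.00000000e+00  1.00000000e+00]]
side [[501.89426969   0.         311.61518416]
 [  0.         501.89426969 242.86640984]
 [  0.           0.           1.        ]] [[-9.93818320e-01 -1.10891843e-01  5.30521021e-03  4.91815711e+02]
 [-7.46726971e-02  6.32330475e-01 -7.71091537e-01  9.32065351e+01]
 [ 8.21531156e-02 -7.66721051e-01 -6.36702203e-01  1.02782314e+03]
 [ 0.00000000e+00  0.00000000e+00  0.00000000e+00  1.00000000e+00]]
```

View pics/top0.png

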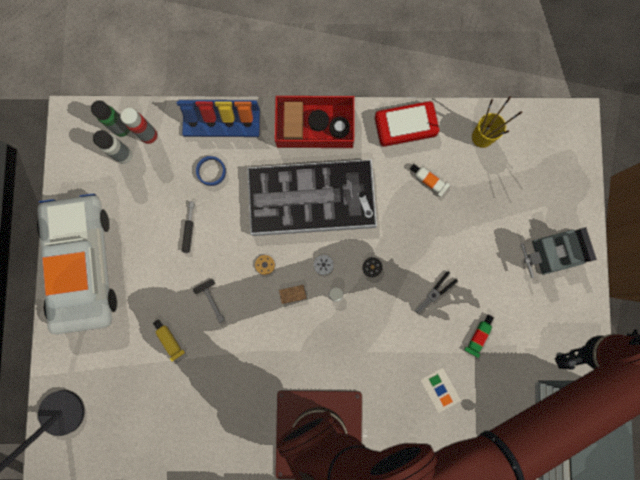

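View pics/side0.png

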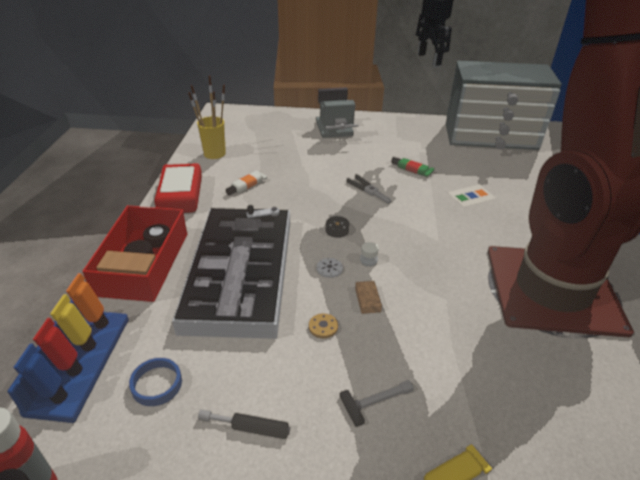

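```bash
python3 -c "
from scipy.spatial.transform import Rotation as R
print(R.from_rotvec([-1.36829166,  0.91772764, -0.91543396]).as_matrix())"
```

```text
[[ 3.80932445e-01 -7.10835374e-04  9.24602599e-01]
 [-9.24601483e-01  1.44076656e-03  3.80933093e-01]
 [-1.60291723e-03 -9.99998709e-01 -1.08404711e-04]]
```

```bash
cat >> h.py <<'E'
def ortho(f,K,E,x0,x1,y0,y1,h,s=2):
    """px/mm s; column -> decreasing y (from y1), row -> decreasing x (from x1), like the top view"""
    w,hh=int((y1-y0)*s),int((x1-x0)*s)
    c,r=np.meshgrid(np.arange(w),np.arange(hh))
    P=np.stack([x1-r/s,y1-c/s,np.full(c.shape,float(h))],-1)@E[:3,:3].T+E[:3,3]
    u=K[0,0]*P[...,0]/P[...,2]+K[0,2]; v=K[1,1]*P[...,1]/P[...,2]+K[1,2]
    return cv2.remap(f,u.astype(np.float32),v.astype(np.float32),cv2.INTER_CUBIC)
E
python3 - <<'E'
from h import *
C={}
for n in("top","side"):
    f,W,K,E=cap(n); C[n]=(f,W,K,E); z=W[...,2]
    print(n,"table z noise",np.nanmean(z[(abs(W[...,0]-500)<20)&(abs(W[...,1]-50)<30)]),np.nanstd(z[(abs(W[...,0]-500)<20)&(abs(W[...,1]-50)<30)]))
    m=((z>4)&(z<80)&(W[...,0]>380)&(W[...,0]<850)&(abs(W[...,1])<460)).astype(np.uint8)
    k,l,st,ce=cv2.connectedComponentsWithStats(m)
    for i in range(1,k):
        if st[i,4]<25: continue
        p=W[l==i]; r=cv2.minAreaRect(p[:,:2].astype(np.float32))
        print(st[i,4],"px",ce[i].round(),"mean",p.mean(0).round(1),"zmax",np.percentile(p[:,2],95).round(1),"rect",np.round(r[0],1),np.round(r[1],1),round(r[2],1))
a=ortho(*[C["top"][i] for i in(0,2,3)],560,780,-190,210,46,2)
b=ortho(*[C["side"][i] for i in(0,2,3)],560,780,-190,210,46,2)
save("tray_t",a);save("tray_s",b)
E
```

```text
top table z noise -1.4810772639801861 3.6335249866075987
1447 px [314. 136.] mean [816.9  20.8  39.2] zmax 69.4 rect [820.6  17.9] [ 60.3 228.5] 0.6
1057 px [405. 133.] mean [ 826.4 -234.3   43.5] zmax 54.8 rect [ 823.5 -247. ] [179.6  52.9] 90.0
169 px [478. 138.] mean [ 812.1 -437.8   44.9] zmax 76.8 rect [ 816.7 -436.7] [59.1 20.2] 32.4
730 px [221. 132.] mean [836.2 287.2  17.6] zmax 25.0 rect [835.7 290.5] [ 28.2 226.3] 0.4
312 px [210. 171.] mean [722.5 313.5  16.9] zmax 25.8 rect [719.7 310.2] [92.5 82.7] 19.5
8354 px [310. 197.] mean [644.2  28.6  36.4] zmax 50.3 rect [651.7  26.6] [207.8 366.5] 5.4
522 px [430. 179.] mean [ 702.2 -305.6   18.1] zmax 25.6 rect [ 706.3 -302.4] [121.8  45.4] 54.1
366 px [188. 230.] mean [552.3 370.1  17.7] zmax 25.0 rect [562.7 371.5] [ 29.6 145.9] 87.5
276 px [265. 264.] mean [458.1 153.7   9.6] zmax 15.5 rect [458.7 152.8] [53.4 57.6] 17.9
246 px [323. 264.] mean [460.   -9.3   7.8] zmax 12.5 rect [460.6  -9.4] [55.  55.4] 59.4
321 px [372. 266.] mean [ 454.9 -144.5   13.9] zmax 22.5 rect [ 454.2 -143.1] [57.7 53.5] 87.8
237 px [443. 285.] me
[... 989 characters left out ...]
n [386.9 -34.2  27. ] zmax 41.5 rect [387.6 -39.2] [13.4 37.8] 3.0
385 px [329. 267.] mean [457.9  -4.6   7.7] zmax 10.0 rect [457.3  -5.8] [53.2 57. ] 5.7
262 px [361. 294.] mean [388.9  79.9  19.5] zmax 24.2 rect [390.5  80.8] [20.  73.5] 1.8
2338 px [ 92. 368.] mean [834.6 305.3  18.3] zmax 23.0 rect [835.9 291.8] [221.1  28.1] 90.0
587 px [323. 325.] mean [456.3 159.5   9.9] zmax 12.3 rect [456.6 157.9] [54.6 56.1] 1.2
1133 px [155. 381.] mean [720.4 318.5  16.9] zmax 23.4 rect [721.7 315.8] [83.5 84.5] 51.7
455 px [351. 406.] mean [395.  326.7  13.3] zmax 16.4 rect [390.9 323.9] [27.  63.5] 28.9
1284 px [250. 423.] mean [548.1 377.9  18.5] zmax 24.1 rect [560.1 373.9] [ 23.  146.4] 84.6
```

View pics/tray_t.png

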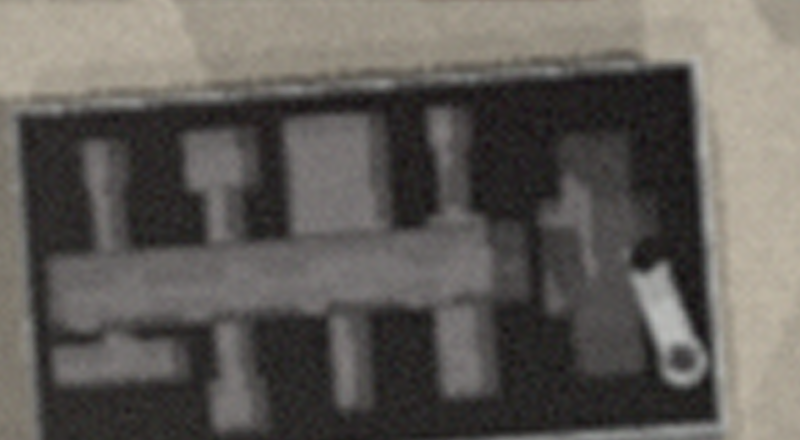

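View pics/tray_s.png

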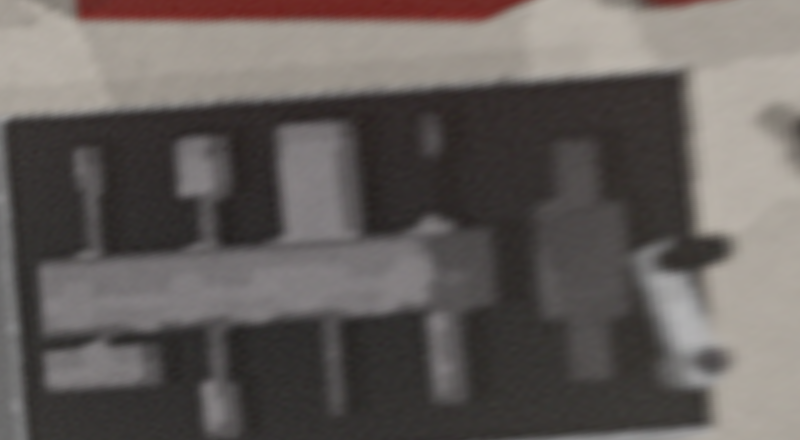

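Emit:
step_arm(moves=[{"tx":40,"ty":49},{"tx":40,"ty":49},{"tx":40,"ty":49},{"tx":40,"ty":49},{"tx":40,"ty":49},{"tx":40,"ty":49},{"tx":40,"ty":49,"tz":-15},{"tx":40,"ty":49,"tz":-15},{"tx":40,"ty":49,"tz":-15},{"tx":40,"ty":49,"tz":-15},{"tx":0,"ty":0}], grip=1, grip_force=25)

```text
schema error: expected keys tx, ty, tz, roll
```

```bash
cat >> h.py <<'E'
def proj(P,K,E):
    P=np.asarray(P,float)@E[:3,:3].T+E[:3,3]; return np.stack([K[0,0]*P[:,0]/P[:,2]+K[0,2],K[1,1]*P[:,1]/P[:,2]+K[1,2]],-1)
def disk(cx,r,n=24):
    a=np.linspace(0,2*np.pi,n,endpoint=False); return np.stack([cx+r*np.cos(a),r*np.sin(a)],-1)
def rect(a,b,w): return np.array([[a,-w/2],[b,-w/2],[b,w/2],[a,w/2]],float)
MODEL={ # parts: polygon, zmin, zmax above the bench
'twrench':[(rect(-46,-28,64),0,14),(rect(-28,54,12),1,13),(rect(54,74,18),0,14)],
'driver':[(rect(-66,24,22),0,22),(rect(24,60,9),6.5,15.5),(rect(60,78,16),3,19)],
'pliers':[(np.array([[-78,-23],[-78,-10],[-14,0],[-14,-13]],float),0,14),(np.array([[-78,23],[-78,10],[-14,0],[-14,13]],float),0,14),(rect(-14,16,26),0,14),(rect(16,68,14),0,14)],
'wheel':[(disk(0,28),0,22)],'weight':[(disk(0,28),0,10)],'disc':[(disk(0,28),0,8)]}
S=4
def rend(parts,p,K,E,box,z0=0):
    u0,v0,u1,v1=box; m=np.zeros(((v1-v0)*S,(u1-u0)*S),np.uint8); c,s=np.cos(p[2]),np.sin(p[2])
    for poly,a,b in parts:
        q=poly@np.array([[c,s],[-s,c]])+p[:2]
        uv=np.vstack([proj(np.c_[q,np.full(len(q),z+z0)],K,E) for z in(a,b)])
        if True:
            h=cv2.convexHull(uv.astype(np.float32))[:,0]
            cv2.fillPoly(m,[np.round(((h+.5-[u0,v0])*S-.5)*16).astype(np.int32)],255,shift=4)
    return cv2.resize(m,None,fx=1/S,fy=1/S,interpolation=cv2.INTER_AREA)/255.
def fit(name,p,cam,sp=(12,12,.3),z0=0,th=None):
    """maximise sum(mask*(height-th)); p=x,y,yaw; returns pose, IoU-ish"""
    f,W,K,E=cam
    from scipy.optimize import differential_evolution as de
    uv=proj([[p[0],p[1],10+z0]],K,E)[0]; r=75
    box=[int(max(0,uv[0]-r)),int(max(0,uv[1]-r)),int(min(640,uv[0]+r)),int(min(480,uv[1]+r))]
    z=W[box[1]:box[3],box[0]:box[2],2]-z0; t=MODEL[name][0][2]; th=th or t/2
    g=np.clip(np.nan_to_num(z,nan=th)-th,-th,th)
    g=np.clip(g,-t/2,t/2)
    bd=[(p[0]-sp[0],p[0]+sp[0]),(p[1]-sp[1],p[1]+sp[1]),(p[2]-sp[2],p[2]+sp[2])]
    if sp[2]==0: bd=bd[:2]; F=lambda q:-np.sum(rend(MODEL[name],[*q,0],K,E,box,z0)*g)
    else: F=lambda q:-np.sum(rend(MODEL[name],q,K,E,box,z0)*g)
    o=de(F,bd,maxiter=40,popsize=10,tol=1e-6,seed=0,polish=False)
    pos=np.sum(g[g>0]); return o.x,-o.fun/pos
E
cat > meas.py <<'E'
from h import *
import sys,json
C={n:cap(n) for n in("top","side")}
init={'twrench':(392,320,-1.1),'driver':(560,372,0),'pliers':(401,-338,-2.4),'wheel':(453,-142,0),'weight':(457,155,0),'disc':(459,-8,0)}
for k in (sys.argv[1:] or init):
    for n in C:
        p=init[k]; s=0 if k in('wheel','weight','disc') else .5
        x,q=fit(k,p,C[n],(18,18,s)); print(k,n,np.round(x,3),round(q,3))
E
cat > tray.py <<'E'
from h import *
C={n:cap(n) for n in("top","side")}
for n in C:
    f,W,K,E=C[n]; x0,x1,y0,y1=520,790,-210,260
    a=ortho(f,K,E,x0,x1,y0,y1,46,2); g=cv2.GaussianBlur(a.max(2),(5,5),0)
    save("trayd_"+n,a)
    m=(g<80).astype(np.uint8); m=cv2.morphologyEx(m,cv2.MORPH_OPEN,np.ones((7,7)))
    k,l,st,_=cv2.connectedComponentsWithStats(m); i=1+np.argmax(st[1:,4])
    pts=np.argwhere(l==i)[:,::-1]; r=cv2.minAreaRect(cv2.convexHull(pts.astype(np.int32)))
    print(n,"centre",x1-r[0][1]/2,y1-r[0][0]/2,np.array(r[1])/2,r[2])
E
python3 meas.py; python3 tray.py
```

```text
twrench top [409.291 302.608  -0.603] -0.042
twrench side [406.349 304.274  -0.605] -0.112
driver top [ 5.56771e+02  3.71266e+02 -8.20000e-02] 0.106
driver side [ 5.54614e+02  3.72626e+02 -9.00000e-02] 0.526
pliers top [ 383.219 -352.943   -1.9  ] -0.223
pliers side [ 383.206 -355.704   -1.907] -0.082
wheel top [ 455.078 -144.991] 0.023
wheel side [ 452.926 -145.33 ] 0.035
weight top [459.268 154.875] 0.028
weight side [456.645 155.369] 0.095
disc top [460.865  -9.071] 0.015
disc side [458.031  -8.429] 0.042
top centre 646.5208435058594 26.720474243164062 [179.84895325 338.17687988] 85.73738861083984
side centre 644.1940612792969 25.005096435546875 [177.53213501 354.08544922] 85.76361083984375
```

```bash
sed -i "s/'twrench':(392,320,-1.1)/'twrench':(359,303,-2.65)/;s/'pliers':(401,-338,-2.4)/'pliers':(380,-318,2.39)/" meas.py; python3 meas.py twrench pliers
```

```text
twrench top [364.727 304.996  -2.64 ] 0.096
twrench side [361.997 305.801  -2.632] 0.55
pliers top [ 378.615 -313.74     2.345] 0.106
pliers side [ 377.396 -314.439    2.325] 0.05
```

Emit:
step_arm(moves=[{"tx":40,"ty":49,"tz":0,"roll":0},{"tx":40,"ty":49,"tz":0,"roll":0},{"tx":40,"ty":49,"tz":0,"roll":0},{"tx":40,"ty":49,"tz":0,"roll":0},{"tx":40,"ty":49,"tz":0,"roll":0},{"tx":40,"ty":49,"tz":0,"roll":0},{"tx":40,"ty":49,"tz":-15,"roll":0},{"tx":40,"ty":49,"tz":-15,"roll":0},{"tx":40,"ty":49,"tz":-15,"roll":0},{"tx":40,"ty":49,"tz":-15,"roll":0},{"tx":0,"ty":0,"tz":0,"roll":0}], grip=1, grip_force=25)

```text
time: 1.88
position: [637.2, -114.7, 348.3]
eef_rot: [-1.368, 0.916, -0.924]
force: [0.0, 0.6, 0.2]
grip_width: 1.001
```

Emit:
step_arm(moves=[{"tx":10,"ty":5,"tz":-50,"roll":0},{"tx":0,"ty":0,"tz":-50,"roll":0},{"tx":0,"ty":0,"tz":-14,"roll":0},{"tx":0,"ty":0,"tz":0,"roll":0}])

```text
time: 2.38
position: [648.0, -110.8, 234.2]
eef_rot: [-1.367, 0.914, -0.928]
force: [0.4, 0.2, 0.0]
grip_width: 0.999
```

Emit:
step_arm(moves=[{"tx":0,"ty":0,"tz":0,"roll":0},{"tx":0,"ty":0,"tz":0,"roll":0},{"tx":0,"ty":0,"tz":0,"roll":0},{"tx":0,"ty":0,"tz":0,"roll":0},{"tx":0,"ty":0,"tz":0,"roll":0},{"tx":0,"ty":0,"tz":0,"roll":0}], grip=0)

```text
time: 3.12
position: [649.6, -111.6, 240.2]
eef_rot: [-1.363, 0.908, -0.934]
force: [0.9, -0.2, -0.3]
grip_width: 0.171
```

Run:
```python
from h import *
f,W,K,E=cap("side"); save("knob1",f[150:350,130:330],3); print(manip.get_obs()["position"],manip.get_obs()["force"])
```

```text
[ 649.62562342 -111.59740837  240.23075932] [ 0.42438211  0.03033123 -0.67298313]
```

View pics/knob1.png

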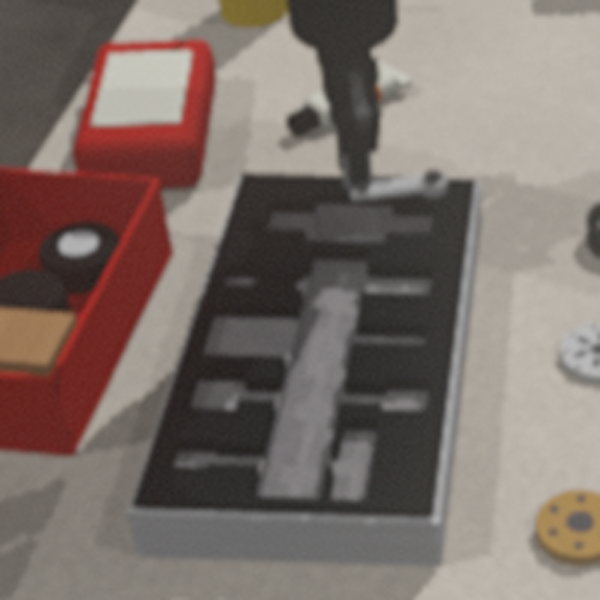

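Emit:
step_arm(moves=[{"tx":2.6,"ty":-9.1,"tz":0,"roll":-0.17},{"tx":1,"ty":-9.4,"tz":0,"roll":-0.17},{"tx":-0.7,"ty":-9.3,"tz":0,"roll":-0.17},{"tx":-2.2,"ty":-9.2,"tz":0,"roll":-0.17},{"tx":-3.9,"ty":-8.6,"tz":0,"roll":-0.17}])

```text
time: 3.8
position: [646.2, -157.6, 240.2]
eef_rot: [-0.94, 1.547, -1.574]
force: [-0.5, 0.5, 0.3]
grip_width: 0.162
```

```bash
python3 -c "
from h import *
o=manip.get_obs();print(o['position'],o['force'],o['qpos'],o['grip_width'])"
```

```text
[ 646.15503794 -157.566872    240.19524532] [-0.51592862  0.45629242  0.31572376] [ 0.25579067  0.48837875 -0.1151129   1.59840201  0.07762032  1.05231044
 -1.9441183 ] 0.1616276151921507
```

Emit:
step_arm(moves=[{"tx":-5.2,"ty":-7.8,"tz":0,"roll":0},{"tx":-6.6,"ty":-6.8,"tz":0,"roll":0},{"tx":-7.6,"ty":-5.5,"tz":0,"roll":0},{"tx":-8.4,"ty":-4.1,"tz":0,"roll":0},{"tx":-9.1,"ty":-2.6,"tz":0,"roll":0},{"tx":-7,"ty":-0.9,"tz":0,"roll":0}])

```text
time: 4.55
position: [606.3, -186.5, 240.9]
eef_rot: [-0.939, 1.517, -1.564]
force: [25.5, 0.1, -17.3]
grip_width: 0.158
```

Emit:
step_arm(moves=[{"tx":-3,"ty":0,"tz":0,"roll":0},{"tx":-2,"ty":0,"tz":0,"roll":0}])

```text
time: 4.8
position: [604.7, -186.2, 240.8]
eef_rot: [-0.934, 1.501, -1.562]
force: [13.6, -2.0, -13.3]
grip_width: 0.155
```

Emit:
step_arm(moves=[{"tx":2,"ty":0,"tz":0,"roll":0},{"tx":0,"ty":0,"tz":0,"roll":0},{"tx":0,"ty":0,"tz":0,"roll":0}], grip=0.5)

```text
time: 5.18
position: [606.2, -186.2, 240.8]
eef_rot: [-0.939, 1.498, -1.558]
force: [-0.9, -0.8, -0.5]
grip_width: 0.502
```

Emit:
step_arm(moves=[{"tx":0,"ty":0,"tz":40,"roll":0},{"tx":-10,"ty":0,"tz":30,"roll":0.17},{"tx":-20,"ty":10,"tz":0,"roll":0.17},{"tx":-30,"ty":10,"tz":0,"roll":0.17},{"tx":-30,"ty":10,"tz":0,"roll":0.17},{"tx":-30,"ty":10,"tz":0,"roll":0},{"tx":-30,"ty":0,"tz":0,"roll":0}], grip=1)

```text
time: 6.05
position: [451.6, -145.0, 313.2]
eef_rot: [-1.292, 0.992, -1.035]
force: [0.7, -1.0, 0.3]
grip_width: 0.998
```

```bash
cat > st.py <<'E'
from h import *
from scipy.spatial.transform import Rotation as R
o=manip.get_obs(); M=R.from_rotvec(o["eef_rot"]).as_matrix()
print("t",round(o["time"],2),"pos",o["position"].round(1),"grasp",(o["position"]+155*M[:,1]).round(1),"jaw",round(float(np.degrees(np.arctan2(M[1,0],M[0,0]))),2),"down",M[:,1].round(3),"q7",o["qpos"][6].round(2),"F",o["force"].round(1),"w",round(o["grip_width"]*85,1))
E
python3 st.py; sed -i 's/C={n/C={n/' meas.py; python3 meas.py
```

```text
t 6.05 pos [ 451.6 -145.   313.2] grasp [ 457.4 -144.1  158.3] jaw -75.27 down [ 0.037  0.005 -0.999] q7 -1.1 F [ 0.7 -1.   0.3] w 84.8
twrench top [364.246 305.759  -2.621] 0.095
twrench side [362.81  305.937  -2.631] 0.549
driver top [ 5.56796e+02  3.71258e+02 -8.20000e-02] 0.098
driver side [ 5.54840e+02  3.71741e+02 -9.00000e-02] 0.521
pliers top [ 378.882 -314.267    2.352] 0.015
pliers side [ 396.123 -335.82     2.391] 0.074
wheel top [ 460.448 -158.816] 0.037
wheel side [ 452.877 -145.329] 0.028
weight top [459.283 155.087] 0.031
weight side [456.621 154.717] 0.093
disc top [460.728  -9.079] 0.01
disc side [458.318  -7.917] 0.041
```

```bash
python3 -c "
from scipy.spatial.transform import Rotation as R
for v in ([-1.368,.916,-.924],[-1.367,.914,-.928],[-1.363,.908,-.934],[-.94,1.547,-1.574],[-.939,1.517,-1.564],[-.934,1.501,-1.562],[-.939,1.498,-1.558],[-1.292,.992,-1.035]): print(R.from_rotvec(v).as_matrix()[:,1].round(3))"
```

```text
[ 0.004 -0.003 -1.   ]
[ 0.007 -0.005 -1.   ]
[ 0.015 -0.006 -1.   ]
[ 0.005 -0.014 -1.   ]
[ 0.024 -0.016 -1.   ]
[ 0.036 -0.017 -0.999]
[ 0.035 -0.017 -0.999]
[ 0.037  0.006 -0.999]
```

Emit:
step_arm(moves=[{"tx":34,"ty":42,"tz":0,"roll":-0.09},{"tx":33,"ty":43,"tz":-20,"roll":-0.09},{"tx":0,"ty":0,"tz":-50,"roll":0},{"tx":0,"ty":0,"tz":-45,"roll":0},{"tx":10,"ty":0,"tz":0,"roll":0},{"tx":5,"ty":0,"tz":0,"roll":0}], grip=0)

```text
time: 6.9
position: [538.0, -58.6, 199.6]
eef_rot: [-1.211, 1.124, -1.183]
force: [0.8, -0.7, 1.4]
grip_width: 0.0
```

```bash
python3 st.py
```

```text
t 6.9 pos [538.  -58.6 199.6] grasp [544.9 -59.1  44.8] jaw -86.1 down [ 0.045 -0.003 -0.999] q7 -1.59 F [ 0.8 -0.7  1.4] w 0.0
```

Emit:
step_arm(moves=[{"tx":4,"ty":0,"tz":0,"roll":0}])

```text
time: 7.02
position: [543.2, -58.9, 201.3]
eef_rot: [-1.21, 1.123, -1.184]
force: [-2.0, 0.2, -2.5]
grip_width: -0.002
```

Emit:
step_arm(moves=[{"tx":3,"ty":0,"tz":0,"roll":0}])

```text
time: 7.15
position: [544.4, -58.9, 201.3]
eef_rot: [-1.215, 1.128, -1.182]
force: [-19.8, 2.5, 2.9]
grip_width: -0.002
```

Emit:
step_arm(moves=[{"tx":3,"ty":0,"tz":0,"roll":0}])

```text
time: 7.28
position: [545.5, -58.8, 201.4]
eef_rot: [-1.219, 1.133, -1.179]
force: [-13.6, 0.9, 5.4]
grip_width: 0.001
```

Emit:
step_arm(moves=[{"tx":4,"ty":0,"tz":0,"roll":0},{"tx":4,"ty":0,"tz":0,"roll":0},{"tx":4,"ty":0,"tz":0,"roll":0}])

```text
time: 7.65
position: [549.7, -58.7, 201.8]
eef_rot: [-1.237, 1.152, -1.168]
force: [-17.7, 2.7, 8.6]
grip_width: -0.001
```

```bash
python3 st.py
```

```text
t 7.65 pos [549.7 -58.7 201.8] grasp [551.  -59.4  46.8] jaw -86.2 down [ 0.008 -0.005 -1.   ] q7 -1.59 F [-17.7   2.7   8.6] w -0.1
```

Emit:
step_arm(moves=[{"tx":3,"ty":0,"tz":0,"roll":0},{"tx":-20,"ty":0,"tz":0,"roll":0},{"tx":0,"ty":0,"tz":58,"roll":0},{"tx":-40,"ty":-43,"tz":0,"roll":0},{"tx":-38,"ty":-43,"tz":0,"roll":0},{"tx":0,"ty":0,"tz":0,"roll":0}], grip=1)

```text
time: 8.4
position: [452.4, -149.8, 269.1]
eef_rot: [-1.237, 1.147, -1.176]
force: [0.8, 0.2, -0.5]
grip_width: 1.001
```

```bash
python3 st.py
```

```text
t 8.4 pos [ 452.4 -149.8  269.1] grasp [ 454.5 -151.5  114.1] jaw -86.33 down [ 0.014 -0.011 -1.   ] q7 -1.32 F [ 0.8  0.2 -0.5] w 85.1
```

Emit:
step_arm(moves=[{"tx":0,"ty":6,"tz":-40,"roll":0},{"tx":0,"ty":0,"tz":-40,"roll":0},{"tx":0,"ty":0,"tz":-6,"roll":0},{"tx":0,"ty":0,"tz":0,"roll":0}])

```text
time: 8.9
position: [456.2, -144.3, 188.2]
eef_rot: [-1.231, 1.137, -1.186]
force: [0.9, -0.4, 0.4]
grip_width: 0.998
```

```bash
python3 st.py
```

```text
t 8.9 pos [ 456.2 -144.3  188.2] grasp [ 460.2 -146.5   33.3] jaw -86.41 down [ 0.026 -0.014 -1.   ] q7 -1.38 F [ 0.9 -0.4  0.4] w 84.8
```

Emit:
step_arm(moves=[{"tx":0,"ty":0,"tz":0,"roll":0},{"tx":0,"ty":0,"tz":0,"roll":0},{"tx":0,"ty":0,"tz":0,"roll":0}])

```text
time: 9.28
position: [457.9, -144.4, 191.7]
eef_rot: [-1.228, 1.132, -1.189]
force: [0.5, 0.1, -0.4]
grip_width: 1.001
```

```bash
python3 st.py
```

```text
t 9.28 pos [ 457.9 -144.4  191.7] grasp [ 462.7 -146.9   36.8] jaw -86.4 down [ 0.031 -0.016 -0.999] q7 -1.38 F [ 0.5  0.1 -0.4] w 85.1
```

Emit:
step_arm(moves=[{"tx":-9,"ty":2,"tz":-8,"roll":0},{"tx":-1,"ty":0,"tz":-8,"roll":0}])

```text
time: 9.52
position: [447.4, -142.4, 175.5]
eef_rot: [-1.228, 1.131, -1.19]
force: [-0.9, -0.5, -0.8]
grip_width: 0.999
```

Emit:
step_arm(moves=[{"tx":-0.6,"ty":0.2,"tz":-1.2,"roll":0},{"tx":-0.6,"ty":0.2,"tz":-1.2,"roll":0},{"tx":-0.6,"ty":0.2,"tz":-1.2,"roll":0},{"tx":-0.6,"ty":0.2,"tz":-1.2,"roll":0}], grip=0.5)

```text
time: 10.02
position: [445.5, -141.7, 172.2]
eef_rot: [-1.228, 1.131, -1.191]
force: [-6.6, 1.6, 19.6]
grip_width: 0.645
```

```bash
python3 st.py
```

```text
t 10.03 pos [ 445.5 -141.7  172.2] grasp [ 450.5 -144.4   17.4] jaw -86.43 down [ 0.032 -0.017 -0.999] q7 -1.39 F [-6.6  1.6 19.6] w 54.8
```

Emit:
step_arm(moves=[{"tx":1,"ty":0,"tz":5,"roll":0},{"tx":1,"ty":0,"tz":0,"roll":0},{"tx":0,"ty":0,"tz":0,"roll":0.175},{"tx":0,"ty":-1,"tz":-0.5,"roll":0.175},{"tx":0,"ty":-1,"tz":-0.5,"roll":0.175},{"tx":0,"ty":-1,"tz":-0.5,"roll":0.175},{"tx":0,"ty":-1,"tz":-0.5,"roll":0.175},{"tx":0,"ty":-1,"tz":-0.5,"roll":0.175},{"tx":0,"ty":-1,"tz":-0.5,"roll":0.175},{"tx":0,"ty":-1,"tz":-0.5,"roll":0.175},{"tx":0,"ty":-1,"tz":-0.5,"roll":0.175}], grip=1)

```text
time: 11.4
position: [448.2, -149.7, 171.9]
eef_rot: [-1.535, -0.105, 0.079]
force: [-0.1, 0.1, -0.1]
grip_width: 1.002
```

```bash
python3 st.py
```

```text
t 11.4 pos [ 448.2 -149.7  171.9] grasp [ 450.4 -144.3   17. ] jaw 6.74 down [ 0.014  0.035 -0.999] q7 0.23 F [-0.1  0.1 -0.1] w 85.2
```

Emit:
step_arm(moves=[{"tx":3,"ty":0,"tz":3,"roll":-0.043},{"tx":0,"ty":0,"tz":0,"roll":0}], grip=0.5)

```text
time: 11.65
position: [451.6, -149.9, 175.0]
eef_rot: [-1.536, -0.065, 0.038]
force: [-1.6, 0.8, 9.8]
grip_width: 0.645
```

Emit:
step_arm(moves=[{"tx":0,"ty":0,"tz":-0.5,"roll":0},{"tx":0,"ty":0,"tz":-0.5,"roll":0},{"tx":0,"ty":0,"tz":-0.5,"roll":0}], grip=0.5, grip_force=40)

```text
time: 12.02
position: [452.0, -149.8, 175.2]
eef_rot: [-1.538, -0.055, 0.029]
force: [-2.6, 1.2, 7.4]
grip_width: 0.641
```

```bash
python3 st.py
```

```text
t 12.03 pos [ 452.  -149.8  175.2] grasp [ 454.5 -144.7   20.3] jaw 3.05 down [ 0.016  0.033 -0.999] q7 0.17 F [-2.6  1.2  7.4] w 54.5
```

```bash
cat > ov.py <<'E'
from h import *
OFF={"top":(.6,-.4),"side":(-1.6,-.7)}
T=(646.0,26.8,.0743)
def tw(p):
    c,s=np.cos(T[2]),np.sin(T[2]); p=np.asarray(p,float); return p@np.array([[c,s],[-s,c]])+T[:2]
if __name__=="__main__":
    out=[]
    for n in OFF:
        f,W,K,E=cap(n); im=cv2.resize(f,None,fx=5,fy=5,interpolation=cv2.INTER_CUBIC)
        def dr(p,z,col):
            q=tw(p)+OFF[n]; uv=proj(np.c_[q,np.full(len(q),z)],K,E); cv2.polylines(im,[np.round((uv+.5)*5-.5).astype(int)],True,col,1)
            return uv
        uv=dr([[-90,-170],[90,-170],[90,170],[-90,170]],46,(255,0,0))
        sq=dr([[-30,-148],[30,-148],[30,-88],[-30,-88]],46,(0,255,0))
        dr([[-62,-136],[62,-136],[62,-100],[-62,-100]],46,(0,255,255))
        dr([[-21,-80],[21,-80],[21,162],[-21,162]],46,(255,255,0))
        c=uv.mean(0)*5; 
        s=sq.mean(0)*5
        o=im[int(s[1]-170):int(s[1]+170),int(s[0]-200):int(s[0]+200)]; out.append(o)
    save("ov1",np.hstack(out))
E
python3 ov.py
```

```text
(no output)
```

View pics/ov1.png

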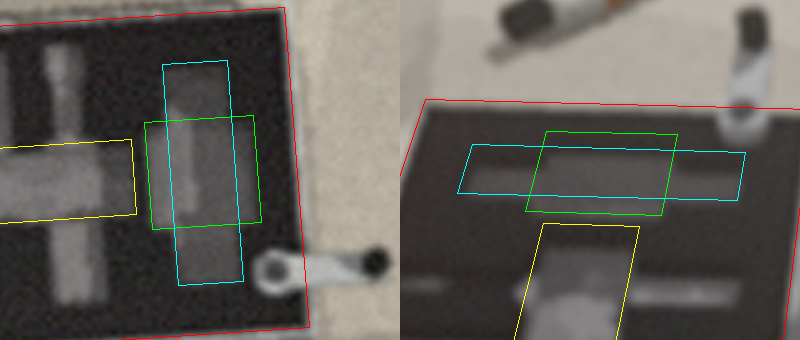

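Emit:
step_arm(moves=[{"tx":0,"ty":0,"tz":40,"roll":0.01},{"tx":0,"ty":0,"tz":40,"roll":0.01},{"tx":40,"ty":11,"tz":0,"roll":0},{"tx":40,"ty":11,"tz":0,"roll":0},{"tx":40,"ty":11,"tz":0,"roll":0},{"tx":40,"ty":11,"tz":0,"roll":0},{"tx":30,"ty":8,"tz":0,"roll":0},{"tx":0,"ty":0,"tz":0,"roll":0}])

```text
time: 13.12
position: [646.9, -95.0, 257.5]
eef_rot: [-1.54, -0.044, 0.018]
force: [-0.3, -0.2, -0.3]
grip_width: 0.641
```

```bash
python3 st.py
```

```text
t 13.12 pos [646.9 -95.  257.5] grasp [649.3 -90.1 102.6] jaw 2.27 down [ 0.016  0.031 -0.999] q7 -0.05 F [-0.3 -0.2 -0.3] w 54.5
```

Emit:
step_arm(moves=[{"tx":5.5,"ty":-0.8,"tz":-10,"roll":0.035},{"tx":0,"ty":0,"tz":-10,"roll":0},{"tx":0,"ty":0,"tz":0,"roll":0}])

```text
time: 13.5
position: [650.8, -96.8, 235.0]
eef_rot: [-1.54, -0.067, 0.047]
force: [0.5, -0.5, -1.4]
grip_width: 0.637
```

```bash
python3 st.py; sed -i 's/"ov1"/"ov2"/' ov.py; python3 ov.py
```

```text
t 13.5 pos [650.8 -96.8 235. ] grasp [652.6 -92.   80.1] jaw 4.17 down [ 0.012  0.031 -0.999] q7 -0.03 F [ 0.5 -0.5 -1.4] w 54.1
```

View pics/ov2.png

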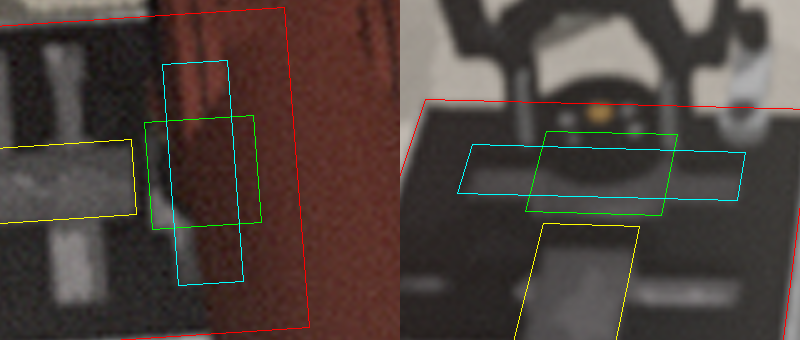

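Emit:
step_arm(moves=[{"tx":2.2,"ty":1.1,"tz":-8,"roll":0},{"tx":0,"ty":0,"tz":-8,"roll":0}])

```text
time: 13.85
position: [653.8, -95.9, 220.6]
eef_rot: [-1.541, -0.07, 0.044]
force: [1.0, -0.4, -1.0]
grip_width: 0.638
```

```bash
python3 st.py
```

```text
t 13.85 pos [653.8 -95.9 220.6] grasp [656.2 -91.3  65.7] jaw 4.13 down [ 0.016  0.03  -0.999] q7 -0.04 F [ 1.  -0.4 -1. ] w 54.2
```

Emit:
step_arm(moves=[{"tx":-1.6,"ty":0.5,"tz":-5,"roll":0},{"tx":-0.3,"ty":0,"tz":-8,"roll":0}])

```text
time: 14.1
position: [651.7, -95.4, 206.5]
eef_rot: [-1.54, -0.069, 0.044]
force: [0.6, -0.7, -0.8]
grip_width: 0.637
```

```bash
python3 st.py
```

```text
t 14.1 pos [651.7 -95.4 206.5] grasp [654.  -90.7  51.6] jaw 4.13 down [ 0.015  0.03  -0.999] q7 -0.04 F [ 0.6 -0.7 -0.8] w 54.2
```

No contact and 14 mm down; the wheel is in the pocket. Continue to the floor.

Emit:
step_arm(moves=[{"tx":0.3,"ty":0,"tz":-10,"roll":0},{"tx":0,"ty":0,"tz":-10,"roll":0},{"tx":0,"ty":0,"tz":-4,"roll":0}])

```text
time: 14.48
position: [651.6, -95.4, 181.1]
eef_rot: [-1.541, -0.068, 0.045]
force: [-16.7, 0.0, 36.0]
grip_width: 0.639
```

```bash
python3 st.py
```

```text
t 14.47 pos [651.6 -95.4 181.1] grasp [653.7 -90.7  26.2] jaw 4.12 down [ 0.014  0.03  -0.999] q7 -0.05 F [-16.7   0.   36. ] w 54.3
```

Emit:
step_arm(moves=[{"tx":0,"ty":0,"tz":2,"roll":0},{"tx":0,"ty":0,"tz":0,"roll":0},{"tx":0,"ty":0,"tz":0,"roll":0}], grip=0.82)

```text
time: 14.85
position: [651.8, -95.3, 183.1]
eef_rot: [-1.541, -0.068, 0.045]
force: [0.7, 1.0, 0.5]
grip_width: 0.82
```

Emit:
step_arm(moves=[{"tx":0,"ty":0,"tz":30,"roll":0},{"tx":0,"ty":0,"tz":45,"roll":0},{"tx":-20,"ty":20,"tz":10,"roll":-0.17},{"tx":-40,"ty":40,"tz":0,"roll":-0.17},{"tx":-40,"ty":50,"tz":0,"roll":-0.17},{"tx":-40,"ty":50,"tz":0,"roll":-0.17},{"tx":-40,"ty":50,"tz":0,"roll":-0.17},{"tx":-17,"ty":35,"tz":0,"roll":-0.17},{"tx":0,"ty":0,"tz":-10,"roll":-0.17},{"tx":0,"ty":0,"tz":-10,"roll":-0.17}], grip=1)

```text
time: 16.1
position: [451.9, 151.1, 251.6]
eef_rot: [-1.296, 0.994, -1.06]
force: [-0.6, -0.3, -0.7]
grip_width: 0.999
```

```bash
python3 st.py
```

```text
t 16.1 pos [451.9 151.1 251.6] grasp [458.4 149.3  96.8] jaw -76.21 down [ 0.042 -0.012 -0.999] q7 -1.86 F [-0.6 -0.3 -0.7] w 84.9
```

Emit:
step_arm(moves=[{"tx":34,"ty":-20,"tz":0,"roll":-0.08},{"tx":34,"ty":-20,"tz":-12,"roll":-0.09},{"tx":0,"ty":0,"tz":-40,"roll":0},{"tx":6,"ty":0,"tz":0,"roll":0},{"tx":5,"ty":0,"tz":0,"roll":0},{"tx":4,"ty":0,"tz":0,"roll":0},{"tx":4,"ty":0,"tz":0,"roll":0},{"tx":4,"ty":0,"tz":0,"roll":0},{"tx":4,"ty":0,"tz":0,"roll":0}], grip=0)

```text
time: 17.23
position: [537.4, 112.7, 200.0]
eef_rot: [-1.259, 1.14, -1.179]
force: [-15.2, -1.0, 2.8]
grip_width: 0.002
```

```bash
python3 st.py
```

```text
t 17.23 pos [537.4 112.7 200. ] grasp [538.3 108.5  45.1] jaw -85.93 down [ 0.006 -0.028 -1.   ] q7 -1.98 F [-15.2  -1.    2.8] w 0.2
```

Emit:
step_arm(moves=[{"tx":-15,"ty":0,"tz":0,"roll":0},{"tx":-5,"ty":0,"tz":30,"roll":0.169},{"tx":-20,"ty":12,"tz":0,"roll":0.169},{"tx":-20,"ty":12,"tz":0,"roll":0.169},{"tx":-15,"ty":12,"tz":0,"roll":0.169},{"tx":-10,"ty":6,"tz":0,"roll":0.169},{"tx":0,"ty":0,"tz":0,"roll":0.169},{"tx":0,"ty":0,"tz":0,"roll":0.169},{"tx":0,"ty":0,"tz":0,"roll":0.169},{"tx":0,"ty":0,"tz":0,"roll":0.169},{"tx":0,"ty":0,"tz":0,"roll":0}], grip=1)

```text
time: 18.6
position: [449.9, 161.5, 248.2]
eef_rot: [-1.55, -0.1, 0.023]
force: [1.2, 0.3, -0.7]
grip_width: 1.002
```

```bash
python3 st.py
```

```text
t 18.6 pos [449.9 161.5 248.2] grasp [457.4 164.8  93.4] jaw 4.45 down [ 0.048  0.022 -0.999] q7 -0.49 F [ 1.2  0.3 -0.7] w 85.2
```

Emit:
step_arm(moves=[{"tx":0.5,"ty":-9,"tz":-32,"roll":0},{"tx":-0.5,"ty":0,"tz":-30,"roll":0},{"tx":-0.5,"ty":0,"tz":-6,"roll":0}])

```text
time: 18.98
position: [450.4, 152.9, 182.2]
eef_rot: [-1.55, -0.096, 0.007]
force: [-0.5, 1.2, -0.1]
grip_width: 0.997
```

```bash
python3 st.py
```

```text
t 18.98 pos [450.4 152.9 182.2] grasp [459.2 156.2  27.5] jaw 3.74 down [ 0.056  0.021 -0.998] q7 -0.58 F [-0.5  1.2 -0.1] w 84.8
```

Emit:
step_arm(moves=[{"tx":-1.5,"ty":-0.5,"tz":-7,"roll":0}])

```text
time: 19.1
position: [449.3, 152.9, 176.0]
eef_rot: [-1.55, -0.096, 0.004]
force: [1.3, 0.5, 0.0]
grip_width: 0.997
```

Emit:
step_arm(moves=[{"tx":-0.5,"ty":0,"tz":-1,"roll":0},{"tx":-0.5,"ty":0,"tz":-1,"roll":0},{"tx":-0.5,"ty":0,"tz":-1,"roll":0}], grip=0.5)

```text
time: 19.48
position: [448.4, 153.4, 175.8]
eef_rot: [-1.551, -0.097, 0.001]
force: [-6.6, -2.9, 15.7]
grip_width: 0.628
```

```bash
python3 st.py
```

```text
t 19.48 pos [448.4 153.4 175.8] grasp [457.8 156.5  21.1] jaw 3.56 down [ 0.061  0.02  -0.998] q7 -0.6 F [-6.6 -2.9 15.7] w 53.4
```

Emit:
step_arm(moves=[{"tx":0,"ty":0,"tz":40,"roll":0},{"tx":5,"ty":-5,"tz":40,"roll":0},{"tx":28,"ty":-36,"tz":0,"roll":0},{"tx":28,"ty":-36,"tz":0,"roll":0},{"tx":28,"ty":-36,"tz":0,"roll":0},{"tx":28,"ty":-36,"tz":0,"roll":0},{"tx":28,"ty":-36,"tz":0,"roll":0},{"tx":28,"ty":-36,"tz":0,"roll":0},{"tx":14,"ty":-18,"tz":0,"roll":0},{"tx":0,"ty":0,"tz":0,"roll":0}], grip_force=50)

```text
time: 20.72
position: [640.0, -93.8, 263.9]
eef_rot: [-1.553, -0.102, -0.005]
force: [-1.0, 0.2, -1.7]
grip_width: 0.615
```

```bash
python3 st.py
```

```text
t 20.73 pos [640.  -93.8 263.9] grasp [650.6 -90.9 109.3] jaw 3.53 down [ 0.068  0.018 -0.998] q7 -0.05 F [-1.   0.2 -1.7] w 52.3
```

Emit:
step_arm(moves=[{"tx":3.5,"ty":1,"tz":-18,"roll":0.013},{"tx":0,"ty":0,"tz":-18,"roll":0}])

```text
time: 20.98
position: [643.4, -90.9, 227.4]
eef_rot: [-1.552, -0.116, 0.005]
force: [1.4, 0.0, -2.6]
grip_width: 0.611
```

```bash
python3 st.py
```

```text
t 20.98 pos [643.4 -90.9 227.4] grasp [654.2 -87.8  72.8] jaw 4.4 down [ 0.07   0.02  -0.997] q7 -0.05 F [ 1.4  0.  -2.6] w 51.9
```

```bash
sed -i 's/"ov2"/"ov3"/;s/T=(646.0,26.8,.0743)/T=(645.7,26.8,.0745)/' ov.py; python3 ov.py
```

```text
(no output)
```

View pics/ov3.png

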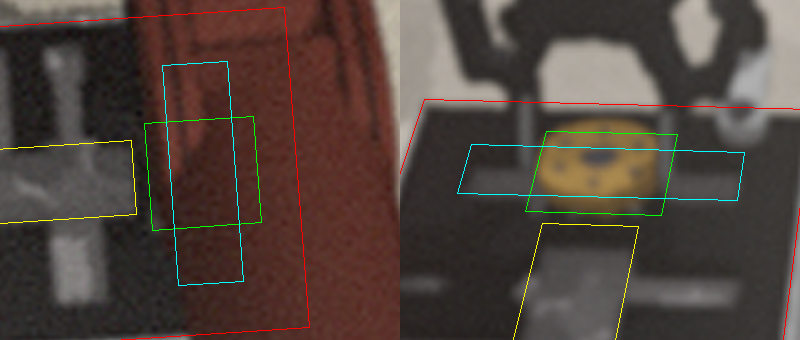

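```bash
cat > heldm.py <<'E'
from h import *
import sys
lo=float(sys.argv[1]) 
f,W,K,E=cap("side"); x=W.reshape(-1,3); c=f.reshape(-1,3).astype(int)
from ov import tw
pc=tw([[0,-118]])[0]
m=(np.hypot(x[:,0]-pc[0],x[:,1]-pc[1])<45)&(x[:,2]>lo)&(x[:,2]<lo+35)
if sys.argv[2:]: m&=(c[:,0]>c[:,2]+25)
p=x[m]; A=np.c_[p[:,:2]-p[:,:2].mean(0),np.ones(len(p))]
s=np.linalg.lstsq(A,p[:,2],rcond=None)[0]; r=p[:,2]-A@s
k=abs(r)<4; s=np.linalg.lstsq(A[k],p[k,2],rcond=None)[0]
q=p[k]; (cx,cy),rad=cv2.minEnclosingCircle(q[:,:2].astype(np.float32))
print(len(q),"centre(corr)",np.round([cx+1.6,cy+.7],1),"rad",round(rad,1),"slopes",s.round(3),"pocket",pc.round(1),"z5-95",np.percentile(q[:,2],[5,95]).round(1))
E
python3 heldm.py 35 c
```

```text
301 centre(corr) [652.9 -86.1] rad 29.2 slopes [ 1.0000e-03 -2.4000e-02  5.8733e+01] pocket [654.5 -90.9] z5-95 [55.5 60.7]
```

Emit:
step_arm(moves=[{"tx":0.5,"ty":-2.5,"tz":-6,"roll":0},{"tx":0,"ty":0,"tz":-5,"roll":0}])

```text
time: 21.38
position: [643.6, -93.2, 216.3]
eef_rot: [-1.552, -0.115, 0.007]
force: [0.0, -0.4, -2.1]
grip_width: 0.616
```

```bash
python3 st.py; python3 heldm.py 30 c
```

```text
t 21.38 pos [643.6 -93.2 216.3] grasp [654.2 -90.1  61.7] jaw 4.44 down [ 0.069  0.02  -0.997] q7 -0.05 F [ 0.  -0.4 -2.1] w 52.4
329 centre(corr) [654.4 -88.9] rad 36.2 slopes [ 6.0000e-03 -3.3000e-02  4.9469e+01] pocket [654.5 -90.9] z5-95 [46.  51.9]
```

Emit:
step_arm(moves=[{"tx":0,"ty":0,"tz":-5,"roll":0},{"tx":0,"ty":0,"tz":-4,"roll":0},{"tx":0,"ty":0,"tz":-3,"roll":0}])

```text
time: 21.8
position: [643.7, -92.9, 204.0]
eef_rot: [-1.552, -0.116, 0.006]
force: [-10.2, 0.8, 25.2]
grip_width: 0.61
```

```bash
python3 st.py; python3 heldm.py 20 c
```

```text
t 21.8 pos [643.7 -92.9 204. ] grasp [654.4 -89.8  49.4] jaw 4.43 down [ 0.069  0.02  -0.997] q7 -0.06 F [-10.2   0.8  25.2] w 51.8
262 centre(corr) [653.8 -89. ] rad 38.2 slopes [-1.1000e-02  1.1400e-01  3.8771e+01] pocket [654.5 -90.9] z5-95 [35.7 45.3]
```

Emit:
step_arm(moves=[{"tx":0,"ty":0,"tz":1,"roll":0},{"tx":0,"ty":0,"tz":0,"roll":0},{"tx":0,"ty":0,"tz":0,"roll":0}], grip=0.82)

```text
time: 22.22
position: [644.1, -92.9, 205.7]
eef_rot: [-1.552, -0.117, 0.005]
force: [-0.4, -0.1, -0.0]
grip_width: 0.824
```

Emit:
step_arm(moves=[{"tx":0,"ty":0,"tz":25,"roll":0},{"tx":0,"ty":0,"tz":45,"roll":0},{"tx":-45,"ty":16,"tz":0,"roll":0},{"tx":-45,"ty":16,"tz":0,"roll":0},{"tx":-35,"ty":12,"tz":-15,"roll":0},{"tx":0,"ty":0,"tz":-30,"roll":0},{"tx":0,"ty":0,"tz":-30,"roll":0},{"tx":8,"ty":0,"tz":0,"roll":0},{"tx":5,"ty":0,"tz":0,"roll":0},{"tx":4,"ty":0,"tz":0,"roll":0}], grip=0)

```text
time: 23.48
position: [534.9, -47.6, 204.3]
eef_rot: [-1.554, -0.122, -0.0]
force: [-0.1, 0.6, -0.3]
grip_width: -0.001
```

```bash
python3 st.py; python3 heldm.py 20 c; python3 meas.py disc weight
```

```text
t 23.48 pos [534.9 -47.6 204.3] grasp [546.9 -44.9  49.8] jaw 4.43 down [ 0.077  0.018 -0.997] q7 -0.1 F [-0.1  0.6 -0.3] w -0.1
277 centre(corr) [652.9 -88.8] rad 38.0 slopes [-1.7000e-02  1.1600e-01  3.8487e+01] pocket [654.5 -90.9] z5-95 [35.5 45.5]
disc top [466.247 -25.894] 0.021
disc side [458.274  -7.576] 0.04
weight top [442.473 164.571] -0.045
weight side [472.321 137.536] -0.117
```

Emit:
step_arm(moves=[{"tx":4,"ty":0,"tz":0,"roll":0},{"tx":4,"ty":0,"tz":0,"roll":0},{"tx":4,"ty":0,"tz":0,"roll":0},{"tx":4,"ty":0,"tz":0,"roll":0},{"tx":4,"ty":0,"tz":0,"roll":0},{"tx":4,"ty":0,"tz":0,"roll":0},{"tx":4,"ty":0,"tz":0,"roll":0},{"tx":4,"ty":0,"tz":0,"roll":0}])

```text
time: 24.62
position: [545.8, -47.9, 198.6]
eef_rot: [-1.561, -0.069, 0.051]
force: [-17.7, -0.9, 11.3]
grip_width: 0.004
```

```bash
python3 st.py
```

```text
t 24.62 pos [545.8 -47.9 198.6] grasp [547.6 -46.5  43.6] jaw 4.4 down [ 0.011  0.009 -1.   ] q7 -0.12 F [-17.7  -0.9  11.3] w 0.3
```

Emit:
step_arm(moves=[{"tx":4,"ty":0,"tz":0,"roll":0},{"tx":4,"ty":0,"tz":0,"roll":0},{"tx":4,"ty":0,"tz":0,"roll":0},{"tx":4,"ty":0,"tz":0,"roll":0},{"tx":4,"ty":0,"tz":0,"roll":0},{"tx":-15,"ty":0,"tz":0,"roll":0},{"tx":-35,"ty":20,"tz":15,"roll":0},{"tx":-35,"ty":18,"tz":0,"roll":0},{"tx":0,"ty":0,"tz":0,"roll":0}], grip=1)

```text
time: 25.75
position: [434.1, -10.9, 201.2]
eef_rot: [-1.571, 0.04, 0.156]
force: [0.7, -0.0, 0.3]
grip_width: 0.999
```

```bash
python3 st.py
```

```text
t 25.75 pos [434.1 -10.9 201.2] grasp [414.9 -12.1  47.4] jaw 4.27 down [-0.124 -0.008 -0.992] q7 -0.14 F [ 0.7 -0.   0.3] w 84.9
```

Emit:
step_arm(moves=[{"tx":1,"ty":0,"tz":0,"roll":0},{"tx":1,"ty":0,"tz":0,"roll":0},{"tx":1,"ty":0,"tz":0,"roll":0},{"tx":1,"ty":0,"tz":0,"roll":0},{"tx":1,"ty":0,"tz":0,"roll":0},{"tx":1,"ty":0,"tz":0,"roll":0},{"tx":1,"ty":0,"tz":0,"roll":0},{"tx":1,"ty":0,"tz":0,"roll":0},{"tx":1,"ty":0,"tz":0,"roll":0},{"tx":1,"ty":0,"tz":0,"roll":0},{"tx":0,"ty":0,"tz":0,"roll":0},{"tx":0,"ty":0,"tz":0,"roll":0},{"tx":0,"ty":0,"tz":0,"roll":0},{"tx":0,"ty":0,"tz":0,"roll":0},{"tx":0,"ty":0,"tz":0,"roll":0},{"tx":0,"ty":0,"tz":0,"roll":0}])

```text
time: 27.75
position: [447.4, -11.9, 201.7]
eef_rot: [-1.57, 0.039, 0.153]
force: [-0.1, -0.5, 0.9]
grip_width: 1.0
```

```bash
python3 st.py; python3 meas.py disc
```

```text
t 27.75 pos [447.4 -11.9 201.7] grasp [428.5 -13.   47.8] jaw 4.17 down [-0.122 -0.007 -0.993] q7 -0.15 F [-0.1 -0.5  0.9] w 85.0
disc top [446.523 -13.452] 0.029
disc side [458.25   -7.115] 0.032
```

Emit:
step_arm(moves=[{"tx":0,"ty":0,"tz":50,"roll":0},{"tx":43,"ty":16,"tz":20,"roll":0},{"tx":43,"ty":16,"tz":0,"roll":0},{"tx":43,"ty":16,"tz":0,"roll":0},{"tx":43,"ty":16,"tz":0,"roll":0},{"tx":40,"ty":14,"tz":0,"roll":0},{"tx":0,"ty":0,"tz":0,"roll":0}], grip=0)

```text
time: 28.72
position: [665.2, 67.3, 273.9]
eef_rot: [-1.572, 0.042, 0.149]
force: [-0.4, 1.0, -0.1]
grip_width: -0.003
```

```bash
python3 st.py; python3 meas.py disc
```

```text
t 28.73 pos [665.2  67.3 273.9] grasp [646.4  66.  120.1] jaw 3.91 down [-0.121 -0.008 -0.993] q7 -0.32 F [-0.4  1.  -0.1] w -0.3
disc top [443.122 -21.891] 0.026
disc side [458.312  -7.936] 0.05
```

Emit:
step_arm(moves=[{"tx":0,"ty":0,"tz":-35,"roll":0},{"tx":0,"ty":0,"tz":-33,"roll":0},{"tx":-4,"ty":0,"tz":0,"roll":0},{"tx":-4,"ty":0,"tz":0,"roll":0},{"tx":-4,"ty":0,"tz":0,"roll":0},{"tx":-4,"ty":0,"tz":0,"roll":0},{"tx":-4,"ty":0,"tz":0,"roll":0}])

```text
time: 29.7
position: [645.0, 63.2, 214.5]
eef_rot: [-1.575, 0.028, 0.128]
force: [22.2, 2.2, -14.8]
grip_width: 0.003
```

```bash
python3 st.py
```

```text
t 29.7 pos [645.   63.2 214.5] grasp [629.6  61.8  60.2] jaw 3.64 down [-0.099 -0.009 -0.995] q7 -0.34 F [ 22.2   2.2 -14.8] w 0.3
```

Emit:
step_arm(moves=[{"tx":-4,"ty":0,"tz":-3,"roll":0},{"tx":-4,"ty":0,"tz":-3,"roll":0},{"tx":-4,"ty":0,"tz":-3,"roll":0},{"tx":-4,"ty":0,"tz":-2,"roll":0},{"tx":-4,"ty":0,"tz":-2,"roll":0}])

```text
time: 30.32
position: [636.8, 62.3, 215.5]
eef_rot: [-1.573, -0.007, 0.087]
force: [15.9, 1.3, -9.2]
grip_width: -0.001
```

```bash
python3 st.py
```

```text
t 30.32 pos [636.8  62.3 215.5] grasp [629.   61.7  60.7] jaw 3.43 down [-0.05  -0.004 -0.999] q7 -0.35 F [15.9  1.3 -9.2] w -0.1
```

Emit:
step_arm(moves=[{"tx":-4,"ty":0,"tz":-2,"roll":0},{"tx":-4,"ty":0,"tz":-2,"roll":0},{"tx":4,"ty":0,"tz":0,"roll":0},{"tx":0,"ty":0,"tz":35,"roll":0},{"tx":-42,"ty":-17,"tz":15,"roll":0.01},{"tx":-42,"ty":-17,"tz":0,"roll":0},{"tx":-42,"ty":-17,"tz":0,"roll":0},{"tx":-40,"ty":-17,"tz":-25,"roll":0},{"tx":0,"ty":0,"tz":-25,"roll":0}])

```text
time: 31.45
position: [465.3, -7.3, 221.9]
eef_rot: [-1.576, -0.033, 0.075]
force: [0.1, 0.2, 0.2]
grip_width: 0.002
```

```bash
python3 st.py
```

```text
t 31.45 pos [465.3  -7.3 221.9] grasp [461.2  -8.3  66.9] jaw 3.93 down [-0.027 -0.007 -1.   ] q7 -0.16 F [0.1 0.2 0.2] w 0.2
```

Emit:
step_arm(moves=[{"tx":-0.5,"ty":0,"tz":-5,"roll":0},{"tx":0,"ty":0,"tz":-5,"roll":0},{"tx":0,"ty":0,"tz":-5,"roll":0},{"tx":0,"ty":0,"tz":-15,"roll":0},{"tx":0,"ty":0,"tz":-15,"roll":0}], grip=1)

```text
time: 32.08
position: [465.7, -6.5, 176.8]
eef_rot: [-1.576, -0.035, 0.074]
force: [-0.3, 0.1, -0.5]
grip_width: 1.0
```

```bash
python3 st.py
```

```text
t 32.08 pos [465.7  -6.5 176.8] grasp [461.9  -7.7  21.9] jaw 3.97 down [-0.025 -0.007 -1.   ] q7 -0.22 F [-0.3  0.1 -0.5] w 85.0
```

Emit:
step_arm(moves=[{"tx":-1,"ty":0,"tz":-1,"roll":0},{"tx":0,"ty":0,"tz":0,"roll":0},{"tx":0,"ty":0,"tz":0,"roll":0},{"tx":0,"ty":0,"tz":0,"roll":0}], grip=0.5)

```text
time: 32.58
position: [464.5, -6.2, 175.2]
eef_rot: [-1.576, -0.034, 0.077]
force: [-0.3, -0.4, -0.8]
grip_width: 0.61
```

```bash
python3 st.py
```

```text
t 32.58 pos [464.5  -6.2 175.2] grasp [460.3  -7.3  20.3] jaw 4.01 down [-0.027 -0.007 -1.   ] q7 -0.22 F [-0.3 -0.4 -0.8] w 51.9
```

Emit:
step_arm(moves=[{"tx":0,"ty":0,"tz":40,"roll":0},{"tx":0,"ty":0,"tz":40,"roll":0},{"tx":38,"ty":-16.5,"tz":0,"roll":0},{"tx":38,"ty":-16.5,"tz":0,"roll":0},{"tx":38,"ty":-16.5,"tz":0,"roll":0},{"tx":38,"ty":-16.5,"tz":0,"roll":0},{"tx":38,"ty":-16.5,"tz":0,"roll":0},{"tx":0,"ty":0,"tz":0,"roll":0}])

```text
time: 33.58
position: [660.1, -92.2, 259.8]
eef_rot: [-1.579, -0.036, 0.073]
force: [0.1, 0.4, -0.6]
grip_width: 0.61
```

```bash
python3 st.py; python3 heldm.py 65
```

```text
t 33.58 pos [660.1 -92.2 259.8] grasp [656.6 -93.7 104.8] jaw 3.96 down [-0.023 -0.01  -1.   ] q7 -0.09 F [ 0.1  0.4 -0.6] w 51.9
338 centre(corr) [658.4 -87.3] rad 35.3 slopes [ 1.100e-02 -2.000e-02  9.187e+01] pocket [654.5 -90.9] z5-95 [88.8 94.1]
```

Emit:
step_arm(moves=[{"tx":-2.1,"ty":3.4,"tz":-18,"roll":0.005},{"tx":0,"ty":0,"tz":-14,"roll":0}])

```text
time: 33.88
position: [655.8, -86.2, 226.9]
eef_rot: [-1.579, -0.042, 0.079]
force: [-0.2, 0.7, -0.1]
grip_width: 0.609
```

```bash
python3 st.py
python3 - <<'E'
from h import *
f,W,K,E=cap("side"); save("disc1",f[150:290,150:340],4)
E
```

```text
t 33.88 pos [655.8 -86.2 226.9] grasp [652.3 -87.7  71.9] jaw 4.42 down [-0.023 -0.01  -1.   ] q7 -0.1 F [-0.2  0.7 -0.1] w 51.8
```

View pics/disc1.png

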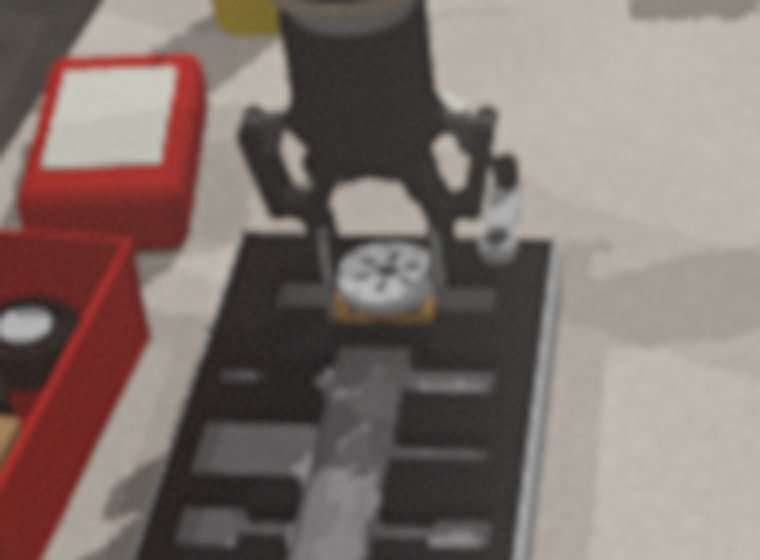

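Emit:
step_arm(moves=[{"tx":1.6,"ty":-1.8,"tz":-3,"roll":0},{"tx":0,"ty":0,"tz":0,"roll":0}])

```text
time: 34.17
position: [656.3, -88.1, 221.2]
eef_rot: [-1.578, -0.04, 0.082]
force: [-0.3, -0.3, -0.6]
grip_width: 0.615
```

```bash
python3 st.py
```

```text
t 34.17 pos [656.3 -88.1 221.2] grasp [652.2 -89.6  66.2] jaw 4.45 down [-0.026 -0.01  -1.   ] q7 -0.1 F [-0.3 -0.3 -0.6] w 52.3
```

Emit:
step_arm(moves=[{"tx":1.7,"ty":-0.3,"tz":-1,"roll":0},{"tx":0.3,"ty":0,"tz":-3,"roll":0},{"tx":0.2,"ty":0,"tz":-4,"roll":0}])

```text
time: 34.55
position: [659.2, -88.5, 214.1]
eef_rot: [-1.579, -0.042, 0.08]
force: [-0.6, 0.7, -0.6]
grip_width: 0.612
```

```bash
python3 st.py
```

```text
t 34.55 pos [659.2 -88.5 214.1] grasp [655.4 -90.   59.1] jaw 4.43 down [-0.024 -0.01  -1.   ] q7 -0.11 F [-0.6  0.7 -0.6] w 52.1
```

Emit:
step_arm(moves=[{"tx":-0.7,"ty":0,"tz":-2,"roll":0},{"tx":0,"ty":0,"tz":-1,"roll":0}])

```text
time: 34.8
position: [658.9, -88.4, 213.0]
eef_rot: [-1.58, -0.042, 0.079]
force: [-5.6, -0.4, 11.7]
grip_width: 0.612
```

Emit:
step_arm(moves=[{"tx":0,"ty":0,"tz":0,"roll":0},{"tx":0,"ty":0,"tz":0,"roll":0}], grip=0.82)

```text
time: 35.05
position: [658.9, -88.3, 213.1]
eef_rot: [-1.58, -0.043, 0.079]
force: [-0.1, -0.1, 1.0]
grip_width: 0.821
```

Emit:
step_arm(moves=[{"tx":0,"ty":0,"tz":20,"roll":0},{"tx":0,"ty":0,"tz":45,"roll":0},{"tx":-40,"ty":-25,"tz":0,"roll":0},{"tx":-45,"ty":-35,"tz":0,"roll":0},{"tx":-30,"ty":-40,"tz":0,"roll":0}])

```text
time: 35.67
position: [543.6, -185.6, 285.6]
eef_rot: [-1.579, -0.054, 0.081]
force: [0.1, -1.4, 0.9]
grip_width: 0.821
```

```bash
python3 st.py; python3 heldm.py 35
python3 - <<'E'
from h import *
f,W,K,E=cap("side"); f2,_,_,_=cap("top"); save("disc2",np.hstack([f[160:260,200:300],f2[150:250,300:400]]),4)
E
```

```text
t 35.67 pos [ 543.6 -185.6  285.6] grasp [ 540.9 -187.   130.7] jaw 4.89 down [-0.017 -0.01  -1.   ] q7 0.16 F [ 0.1 -1.4  0.9] w 69.8
589 centre(corr) [656.4 -90.3] rad 44.9 slopes [ 2.0000e-03 -1.0000e-02  4.4967e+01] pocket [654.5 -90.9] z5-95 [41.7 47.4]
```

View pics/disc2.png

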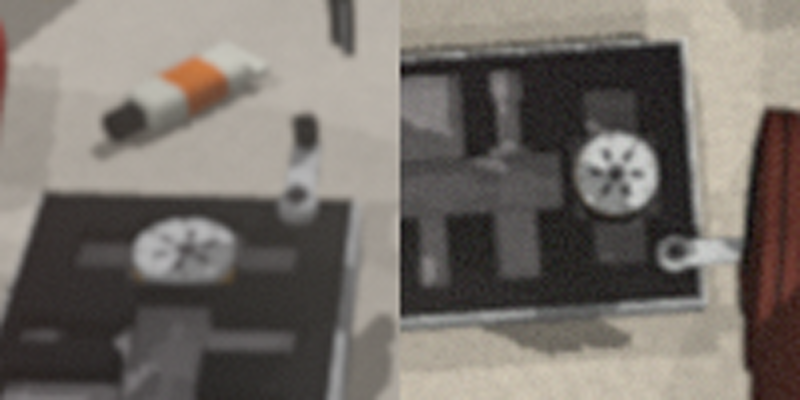

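Emit:
step_arm(moves=[{"tx":30,"ty":1,"tz":0,"roll":0},{"tx":30,"ty":1,"tz":0,"roll":0},{"tx":0,"ty":0,"tz":-10,"roll":0}], grip=1)

```text
time: 36.2
position: [607.0, -183.8, 279.4]
eef_rot: [-1.581, -0.053, 0.073]
force: [0.2, 1.1, -0.8]
grip_width: 0.995
```

```bash
python3 st.py
python3 - <<'E'
from h import *
f,W,K,E=cap("side"); z=W[...,2]
m=(z>60)&(z<80)&(abs(W[...,0]-604)<25)&(abs(W[...,1]+186)<25); p=W[m]; print(len(p),(p.mean(0)+[1.6,.7,0]).round(1), np.percentile(p,[2,98],axis=0).round(1))
E
```

```text
t 36.2 pos [ 607.  -183.8  279.4] grasp [ 605.1 -185.6  124.5] jaw 4.6 down [-0.012 -0.011 -1.   ] q7 0.09 F [ 0.2  1.1 -0.8] w 84.6
55 [ 600.8 -179.    70.2] [[ 592.5 -188.4   60.6]
 [ 606.5 -173.4   77.1]]
```

Emit:
step_arm(moves=[{"tx":-4,"ty":2.5,"tz":-20,"roll":0},{"tx":0,"ty":0,"tz":-18,"roll":0}])

```text
time: 36.5
position: [601.3, -180.3, 239.5]
eef_rot: [-1.58, -0.052, 0.076]
force: [-0.4, -0.9, -0.8]
grip_width: 0.996
```

Emit:
step_arm(moves=[{"tx":0,"ty":0,"tz":0,"roll":0},{"tx":0,"ty":0,"tz":0,"roll":0},{"tx":0,"ty":0,"tz":0,"roll":0},{"tx":0,"ty":0,"tz":0,"roll":0},{"tx":0,"ty":0,"tz":0,"roll":0}], grip=0, grip_force=25)

```text
time: 37.12
position: [602.6, -180.2, 240.3]
eef_rot: [-1.58, -0.057, 0.072]
force: [-0.6, -0.4, -8.2]
grip_width: 0.166
```

```bash
python3 st.py
```

```text
t 37.12 pos [ 602.6 -180.2  240.3] grasp [ 601.2 -181.8   85.3] jaw 4.69 down [-0.009 -0.011 -1.   ] q7 0.07 F [-0.6 -0.4 -8.2] w 14.1
```

Emit:
step_arm(moves=[{"tx":9.3,"ty":1.5,"tz":0,"roll":0.17},{"tx":8.9,"ty":3.1,"tz":0,"roll":0.17},{"tx":8.2,"ty":4.5,"tz":0,"roll":0.17},{"tx":7.3,"ty":6,"tz":0,"roll":0.17},{"tx":6.2,"ty":7.1,"tz":0,"roll":0.17},{"tx":4.8,"ty":8,"tz":0,"roll":0.17}])

```text
time: 37.88
position: [645.0, -149.9, 240.0]
eef_rot: [-1.399, -0.869, 0.893]
force: [-5.2, 0.1, 1.0]
grip_width: 0.17
```

```bash
python3 st.py
```

```text
t 37.88 pos [ 645.  -149.9  240. ] grasp [ 644.1 -152.8   85. ] jaw 64.82 down [-0.006 -0.019 -1.   ] q7 0.97 F [-5.2  0.1  1. ] w 14.4
```

Emit:
step_arm(moves=[{"tx":4.5,"ty":8.8,"tz":0,"roll":0.17},{"tx":2.2,"ty":9.3,"tz":0,"roll":0.17},{"tx":0.5,"ty":9.4,"tz":0,"roll":0.17},{"tx":-1.5,"ty":9.3,"tz":0,"roll":0.17},{"tx":-3.1,"ty":8.9,"tz":0,"roll":0.17}])

```text
time: 38.5
position: [644.6, -105.3, 240.1]
eef_rot: [-0.987, -1.508, 1.545]
force: [-1.7, -1.5, -2.3]
grip_width: 0.17
```

```bash
python3 st.py
```

```text
t 38.5 pos [ 644.6 -105.3  240.1] grasp [ 644.9 -109.4   85.1] jaw 114.97 down [ 0.002 -0.026 -1.   ] q7 1.69 F [-1.7 -1.5 -2.3] w 14.5
```

Emit:
step_arm(moves=[{"tx":-3.5,"ty":6,"tz":0,"roll":0.1},{"tx":-2,"ty":3.5,"tz":0,"roll":0},{"tx":-1.5,"ty":2.5,"tz":0,"roll":0}])

```text
time: 38.88
position: [638.5, -95.6, 240.4]
eef_rot: [-0.93, -1.578, 1.616]
force: [7.8, -7.6, -8.9]
grip_width: 0.166
```

```bash
python3 st.py
```

```text
t 38.88 pos [638.5 -95.6 240.4] grasp [ 639.9 -100.    85.5] jaw 120.66 down [ 0.009 -0.029 -1.   ] q7 1.76 F [ 7.8 -7.6 -8.9] w 14.1
```

Emit:
step_arm(moves=[{"tx":-1.3,"ty":2,"tz":0,"roll":0}])

```text
time: 39.0
position: [638.0, -95.3, 240.4]
eef_rot: [-0.936, -1.576, 1.614]
force: [9.2, -4.7, -9.3]
grip_width: 0.168
```

Emit:
step_arm(moves=[{"tx":0,"ty":0,"tz":0,"roll":0},{"tx":0,"ty":0,"tz":0,"roll":0}], grip=0.5)

```text
time: 39.25
position: [638.1, -95.6, 241.0]
eef_rot: [-0.939, -1.573, 1.611]
force: [-0.0, -0.2, 0.2]
grip_width: 0.501
```

Emit:
step_arm(moves=[{"tx":0,"ty":0,"tz":40,"roll":0},{"tx":-20,"ty":0,"tz":30,"roll":0},{"tx":-40,"ty":-20,"tz":0,"roll":0},{"tx":-40,"ty":-40,"tz":0,"roll":0},{"tx":-40,"ty":-40,"tz":0,"roll":0}])

```text
time: 39.88
position: [496.2, -191.8, 313.9]
eef_rot: [-0.936, -1.578, 1.611]
force: [0.9, -0.7, 1.0]
grip_width: 0.499
```

```bash
python3 st.py; python3 meas.py twrench driver pliers
python3 - <<'E'
from h import *
f,W,K,E=cap("side"); f2,_,_,_=cap("top"); save("keep",np.hstack([f[160:260,200:300],f2[150:250,300:400]]),4)
E
```

```text
t 39.88 pos [ 496.2 -191.8  313.9] grasp [ 498.1 -196.   159. ] jaw 120.39 down [ 0.012 -0.028 -1.   ] q7 2.09 F [ 0.9 -0.7  1. ] w 42.4
twrench top [364.684 305.314  -2.632] 0.106
twrench side [362.017 305.843  -2.632] 0.663
driver top [ 5.56686e+02  3.70568e+02 -7.20000e-02] 0.101
driver side [ 5.55156e+02  3.72241e+02 -9.10000e-02] 0.523
pliers top [ 365.283 -302.959    2.889] 0.056
pliers side [ 377.506 -314.919    2.298] 0.036
```

View pics/keep.png

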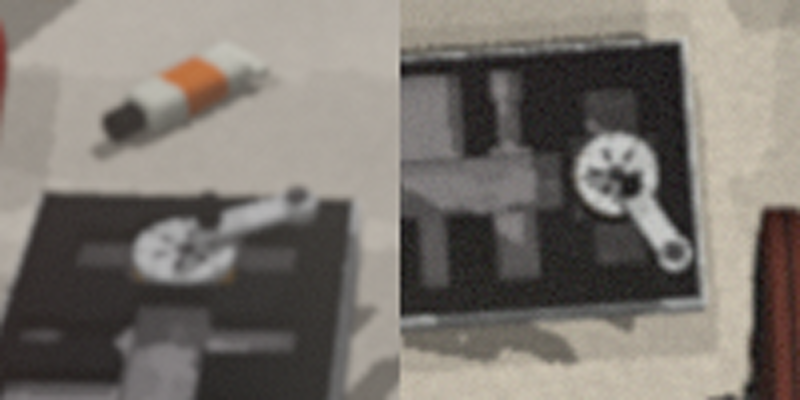

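Emit:
step_arm(moves=[{"tx":-15,"ty":-14.7,"tz":-5,"roll":-0.163},{"tx":-15,"ty":-14.7,"tz":-10,"roll":-0.163},{"tx":-15,"ty":-14.7,"tz":-10,"roll":-0.163},{"tx":-15,"ty":-14.7,"tz":-10,"roll":-0.163},{"tx":-15,"ty":-14.7,"tz":-10,"roll":-0.163},{"tx":-15,"ty":-14.7,"tz":-10,"roll":-0.163},{"tx":-13,"ty":-13,"tz":-10,"roll":-0.163},{"tx":-12,"ty":-12,"tz":0,"roll":-0.163},{"tx":0,"ty":0,"tz":-20,"roll":0}], grip=1)

```text
time: 41.2
position: [391.8, -293.2, 229.9]
eef_rot: [-1.498, -0.592, 0.625]
force: [-0.6, -1.1, -0.4]
grip_width: 0.999
```

```bash
python3 st.py; python3 meas.py pliers
```

```text
t 41.2 pos [ 391.8 -293.2  229.9] grasp [ 389.7 -296.5   75. ] jaw 44.51 down [-0.014 -0.021 -1.   ] q7 1.09 F [-0.6 -1.1 -0.4] w 85.0
pliers top [ 363.296 -330.177    2.871] 0.075
pliers side [ 388.218 -329.088    2.33 ] 0.049
```

Emit:
step_arm(moves=[{"tx":-11,"ty":-17,"tz":-15,"roll":-0.018},{"tx":0,"ty":0,"tz":-25,"roll":0},{"tx":0,"ty":0,"tz":-12,"roll":0}])

```text
time: 41.68
position: [380.7, -309.0, 173.0]
eef_rot: [-1.494, -0.585, 0.62]
force: [0.5, -1.3, 0.4]
grip_width: 1.0
```

```bash
python3 st.py
python3 - <<'E'
from h import *
f,W,K,E=cap("side"); uv=proj([[378.5,-313.6,10]],K,E)[0].astype(int); f2,W2,K2,E2=cap("top"); u2=proj([[378.5,-313.6,10]],K2,E2)[0].astype(int)
save("pl",np.hstack([a[v[1]-45:v[1]+45,v[0]-50:v[0]+50] for a,v in((f,uv),(f2,u2))]),4)
E
```

```text
t 41.67 pos [ 380.7 -309.   173. ] grasp [ 378.1 -311.5   18.1] jaw 44.12 down [-0.017 -0.016 -1.   ] q7 1.04 F [ 0.5 -1.3  0.4] w 85.0
```

View pics/pl.png

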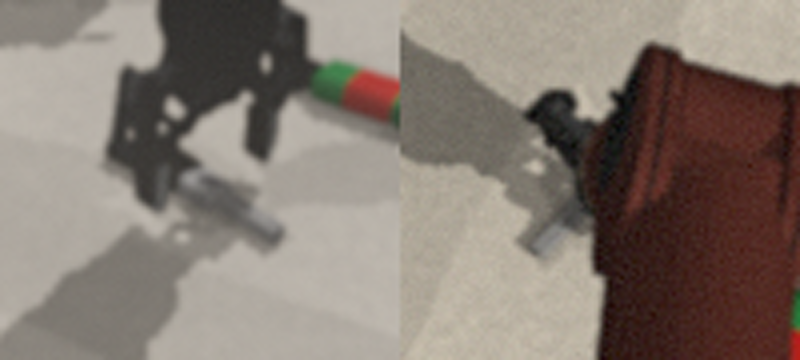

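Emit:
step_arm(moves=[{"tx":0,"ty":0,"tz":1.5,"roll":0},{"tx":0,"ty":0,"tz":0,"roll":0},{"tx":0,"ty":0,"tz":0,"roll":0},{"tx":0,"ty":0,"tz":0,"roll":0},{"tx":0,"ty":0,"tz":0,"roll":0}], grip=0, grip_force=60)

```text
time: 42.4
position: [381.5, -309.5, 177.1]
eef_rot: [-1.497, -0.586, 0.62]
force: [-1.0, -0.6, -0.8]
grip_width: 0.285
```

```bash
python3 st.py
```

```text
t 42.4 pos [ 381.5 -309.5  177.1] grasp [ 379.1 -312.3   22.1] jaw 44.13 down [-0.015 -0.018 -1.   ] q7 1.05 F [-1.  -0.6 -0.8] w 24.2
```

Emit:
step_arm(moves=[{"tx":0,"ty":0,"tz":45,"roll":0},{"tx":0,"ty":0,"tz":45,"roll":0},{"tx":26.5,"ty":35,"tz":0,"roll":0.1425},{"tx":26.5,"ty":35,"tz":0,"roll":0.1425},{"tx":26.5,"ty":35,"tz":0,"roll":0.1425},{"tx":26.5,"ty":35,"tz":0,"roll":0.1425},{"tx":26.5,"ty":35,"tz":0,"roll":0.1425},{"tx":26.5,"ty":35,"tz":0,"roll":0.1425},{"tx":26.5,"ty":35,"tz":0,"roll":0},{"tx":26.5,"ty":35,"tz":0,"roll":0},{"tx":26,"ty":34,"tz":0,"roll":0},{"tx":20,"ty":28,"tz":0,"roll":0},{"tx":0,"ty":0,"tz":0,"roll":0}])

```text
time: 44.02
position: [643.6, 42.7, 268.2]
eef_rot: [-1.192, -1.255, 1.283]
force: [-0.2, -1.0, -1.1]
grip_width: 0.279
```

```bash
python3 st.py; python3 meas.py twrench driver
```

```text
t 44.02 pos [643.6  42.7 268.2] grasp [644.   38.8 113.2] jaw 94.38 down [ 0.003 -0.025 -1.   ] q7 1.12 F [-0.2 -1.  -1.1] w 23.8
twrench top [364.087 304.934  -2.64 ] 0.109
twrench side [362.801 306.38   -2.632] 0.657
driver top [ 5.56788e+02  3.70567e+02 -8.30000e-02] 0.094
driver side [ 5.54358e+02  3.72159e+02 -9.10000e-02] 0.523
```

```bash
cat > held.py <<'E'
from h import *
import sys
from ov import OFF
name,x,y,yaw,z0=sys.argv[1],*map(float,sys.argv[2:6])
for n in OFF:
    f,W,K,E=cap(n); W=W.copy(); t=MODEL[name][0][2]; b=W[...,2]>z0+t+8; b=cv2.dilate(b.astype(np.uint8),np.ones((3,3)))>0
    W[...,2][b]=z0+t/2
    p,q=fit(name,(x,y,yaw),(f,W,K,E),(10,10,.12),z0)
    c,s=np.cos(yaw),np.sin(yaw); d=np.array(p[:2])-OFF[n]-[x,y]
    print(n,"pose",np.round([p[0]-OFF[n][0],p[1]-OFF[n][1],p[2]],3),"along",round(d[0]*c+d[1]*s,1),"across",round(-d[0]*s+d[1]*c,1),"q",round(q,2))
E
python3 held.py pliers 644.5 38.8 3.216 91
```

```text
top pose [651.076  35.239   3.157] along -6.3 across 4.0 q nan
side pose [643.664  32.33    3.186] along 1.3 across 6.4 q 0.37h.py:52: RuntimeWarning: invalid value encountered in scalar divide
  pos=np.sum(g[g>0]); return o.x,-o.fun/pos
```

Emit:
step_arm(moves=[{"tx":0.8,"ty":0,"tz":-20,"roll":0},{"tx":0,"ty":0,"tz":-19,"roll":0},{"tx":0,"ty":0,"tz":0,"roll":0}])

```text
time: 44.6
position: [642.8, 34.8, 225.4]
eef_rot: [-1.198, -1.243, 1.281]
force: [0.4, 0.4, 0.1]
grip_width: 0.289
```

```bash
python3 st.py; python3 held.py pliers 644.5 38.8 3.216 52|grep side
python3 - <<'E'
from h import *
f,W,K,E=cap("side"); uv=proj([[644,39,50]],K,E)[0].astype(int); save("pl2",f[uv[1]-60:uv[1]+60,uv[0]-80:uv[0]+80],5)
E
```

```text
t 44.6 pos [642.8  34.8 225.4] grasp [642.8  30.1  70.4] jaw 93.85 down [ 0.   -0.03 -1.  ] q7 1.09 F [0.4 0.4 0.1] w 24.6
side pose [644.33   30.004   3.154] along 0.8 across 8.8 q -0.17
```

View pics/pl2.png

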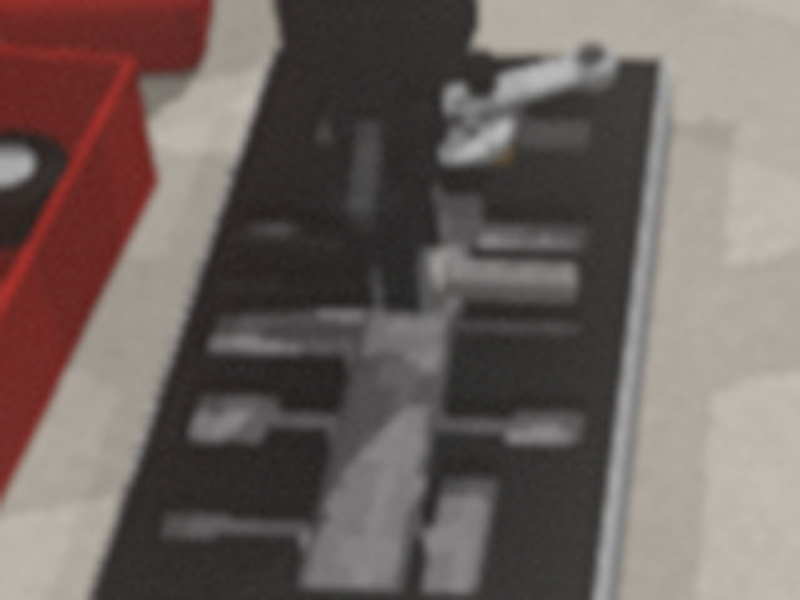

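Emit:
step_arm(moves=[{"tx":0.8,"ty":8.7,"tz":4,"roll":0.007},{"tx":0,"ty":0,"tz":0,"roll":0},{"tx":0,"ty":0,"tz":0,"roll":0}])

```text
time: 45.12
position: [645.1, 45.8, 233.9]
eef_rot: [-1.198, -1.255, 1.284]
force: [-0.1, 0.6, -1.2]
grip_width: 0.285
```

```bash
python3 st.py; python3 held.py pliers 644.5 38.8 3.216 54|grep side;python3 st.py
```

```text
t 45.12 pos [645.1  45.8 233.9] grasp [646.   41.3  78.9] jaw 94.34 down [ 0.006 -0.029 -1.   ] q7 1.09 F [-0.1  0.6 -1.2] w 24.3
side pose [647.434  37.806   3.186] along -2.9 across 1.2 q 0.44
t 45.23 pos [645.   45.8 233.8] grasp [646.   41.3  78.8] jaw 94.34 down [ 0.006 -0.029 -1.   ] q7 1.09 F [ 0.7  0.1 -1.4] w 24.0
```

Emit:
step_arm(moves=[{"tx":-2.7,"ty":-2.1,"tz":-5,"roll":0},{"tx":0,"ty":0,"tz":-5,"roll":0}])

```text
time: 45.48
position: [642.2, 43.2, 223.4]
eef_rot: [-1.198, -1.255, 1.284]
force: [0.1, -0.7, -1.6]
grip_width: 0.284
```

```bash
python3 st.py
```

```text
t 45.48 pos [642.2  43.2 223.4] grasp [643.2  38.7  68.4] jaw 94.31 down [ 0.007 -0.029 -1.   ] q7 1.08 F [ 0.1 -0.7 -1.6] w 24.1
```

Emit:
step_arm(moves=[{"tx":0,"ty":0.5,"tz":-4,"roll":0},{"tx":0,"ty":0,"tz":-4,"roll":0},{"tx":0,"ty":0,"tz":-4,"roll":0}])

```text
time: 45.85
position: [642.0, 43.5, 210.4]
eef_rot: [-1.198, -1.253, 1.284]
force: [-14.6, -4.3, 40.0]
grip_width: 0.284
```

```bash
python3 st.py
```

```text
t 45.85 pos [642.   43.5 210.4] grasp [642.9  38.9  55.4] jaw 94.3 down [ 0.006 -0.03  -1.   ] q7 1.07 F [-14.6  -4.3  40. ] w 24.1
```

Emit:
step_arm(moves=[{"tx":0,"ty":0,"tz":0.5,"roll":0},{"tx":0,"ty":0,"tz":0,"roll":0}], grip=0.55)

```text
time: 46.1
position: [642.2, 43.7, 211.0]
eef_rot: [-1.198, -1.254, 1.284]
force: [-0.1, 0.1, -0.1]
grip_width: 0.551
```

Emit:
step_arm(moves=[{"tx":0,"ty":0,"tz":25,"roll":0},{"tx":0,"ty":0,"tz":40,"roll":0},{"tx":-9.6,"ty":37,"tz":0,"roll":-0.08},{"tx":-9.6,"ty":37,"tz":0,"roll":-0.08},{"tx":-9.6,"ty":37,"tz":0,"roll":0},{"tx":-9.6,"ty":37,"tz":0,"roll":0},{"tx":-9.6,"ty":37,"tz":0,"roll":0},{"tx":-9.6,"ty":37,"tz":0,"roll":0},{"tx":-9.6,"ty":37,"tz":-10,"roll":0},{"tx":-9.6,"ty":37,"tz":-15,"roll":0},{"tx":-9,"ty":35,"tz":-15,"roll":0},{"tx":0,"ty":0,"tz":0,"roll":0}])

```text
time: 47.6
position: [553.8, 386.7, 260.3]
eef_rot: [-1.28, -1.145, 1.146]
force: [-0.6, 0.2, 0.2]
grip_width: 0.55
```

```bash
python3 st.py
cat > seat.py <<'E'
# heights inside the outline of a seated tool (tray frame), corrected cameras
from h import *
from ov import OFF,tw,T
import sys
N={'pliers':(0,12,np.pi),'driver':(0,-46,0),'twrench':(0,128,0)}
for k in sys.argv[1:]:
    x,y,a=N[k]; w=tw([[x,y]])[0]; yaw=T[2]+a; c,s=np.cos(yaw),np.sin(yaw)
    for n in OFF:
        f,W,K,E=cap(n); q=(W[...,:2]-OFF[n]-w)@np.array([[c,-s],[s,c]])
        for poly,za,zb in MODEL[k]:
            lo,hi=poly.min(0)+3,poly.max(0)-3
            if k=='pliers' and poly.min()<-70: lo,hi=(np.array([-70,min(poly[:,1].mean()*1.2,0)-4]),np.array([-50,poly[:,1].mean()*1.2+4]))
            m=(q[...,0]>lo[0])&(q[...,0]<hi[0])&(q[...,1]>lo[1])&(q[...,1]<hi[1])
            print(k,n,"part",lo.round(),hi.round(),"z med",np.round(np.nanmedian(W[...,2][m]),1),"want",34+zb,m.sum())
E
python3 seat.py pliers
```

```text
t 47.6 pos [553.8 386.7 260.3] grasp [556.7 383.5 105.3] jaw 84.69 down [ 0.019 -0.021 -1.   ] q7 0.41 F [-0.6  0.2  0.2] w 46.8
pliers top part [-70. -18.] [-50. -10.] z med 44.9 want 48 20
pliers top part [-70  -4] [-50.  18.] z med 37.2 want 48 52
pliers top part [-11. -10.] [13. 10.] z med 46.6 want 48 63
pliers top part [19. -4.] [65.  4.] z med 44.6 want 48 50
pliers side part [-70. -18.] [-50. -10.] z med nan want 48 0
pliers side part [-70  -4] [-50.  18.] z med nan want 48 0
pliers side part [-11. -10.] [13. 10.] z med nan want 48 0
pliers side part [19. -4.] [65.  4.] z med 46.4 want 48 22
  return np.nanmean(a, axis, out=out, keepdims=keepdims)
```

Emit:
step_arm(moves=[{"tx":-0.4,"ty":-11.5,"tz":-10,"roll":0},{"tx":0,"ty":0,"tz":-10,"roll":0},{"tx":0,"ty":0,"tz":-30,"roll":0},{"tx":0,"ty":0,"tz":-28,"roll":0}], grip=1)

```text
time: 48.2
position: [559.5, 366.7, 183.3]
eef_rot: [-1.292, -1.142, 1.133]
force: [-0.6, 0.4, -1.1]
grip_width: 0.998
```

```bash
python3 st.py; python3 meas.py driver
```

```text
t 48.2 pos [559.5 366.7 183.3] grasp [563.6 363.3  28.4] jaw 83.98 down [ 0.026 -0.022 -0.999] q7 0.37 F [-0.6  0.4 -1.1] w 84.9
driver top [5.61311e+02 3.84164e+02 2.00000e-01] 0.051
driver side [ 5.57986e+02  3.71500e+02 -8.10000e-02] 0.186
```

Emit:
step_arm(moves=[{"tx":-5,"ty":6.5,"tz":-3,"roll":0.01},{"tx":-2,"ty":1.5,"tz":-2,"roll":0},{"tx":0,"ty":0,"tz":-0.5,"roll":0}])

```text
time: 48.68
position: [551.8, 374.8, 177.7]
eef_rot: [-1.287, -1.147, 1.143]
force: [0.6, -0.3, -0.2]
grip_width: 1.004
```

Emit:
step_arm(moves=[{"tx":0,"ty":0,"tz":-0.5,"roll":0},{"tx":0,"ty":0,"tz":-0.5,"roll":0},{"tx":0,"ty":0,"tz":0,"roll":0},{"tx":0,"ty":0,"tz":0,"roll":0},{"tx":0,"ty":0,"tz":0,"roll":0}], grip=0, grip_force=60)

```text
time: 49.3
position: [552.3, 375.1, 178.2]
eef_rot: [-1.288, -1.149, 1.141]
force: [-1.0, 0.4, -1.6]
grip_width: 0.237
```

```bash
python3 st.py; python3 meas.py driver
```

```text
t 49.3 pos [552.3 375.1 178.2] grasp [556.4 371.8  23.3] jaw 84.56 down [ 0.026 -0.022 -0.999] q7 0.36 F [-1.   0.4 -1.6] w 20.2
driver top [5.42773e+02 3.68687e+02 2.02000e-01] 0.05
driver side [ 5.57701e+02  3.71333e+02 -6.30000e-02] 0.188
```

Emit:
step_arm(moves=[{"tx":0,"ty":0,"tz":45,"roll":0},{"tx":0,"ty":0,"tz":45,"roll":0},{"tx":8.4,"ty":-36,"tz":0,"roll":0.08},{"tx":8.4,"ty":-36,"tz":0,"roll":0.085},{"tx":8.4,"ty":-36,"tz":0,"roll":0},{"tx":8.4,"ty":-36,"tz":0,"roll":0},{"tx":8.4,"ty":-36,"tz":0,"roll":0},{"tx":8.4,"ty":-36,"tz":0,"roll":0},{"tx":8.4,"ty":-36,"tz":0,"roll":0},{"tx":8.4,"ty":-36,"tz":0,"roll":0},{"tx":8.4,"ty":-36,"tz":0,"roll":0},{"tx":8,"ty":-30,"tz":0,"roll":0},{"tx":4,"ty":-15,"tz":0,"roll":0},{"tx":0,"ty":-2,"tz":0,"roll":0},{"tx":0,"ty":0,"tz":0,"roll":0},{"tx":0,"ty":0,"tz":0,"roll":0}])

```text
time: 51.4
position: [638.2, -5.5, 268.4]
eef_rot: [-1.202, -1.278, 1.271]
force: [-0.4, 1.2, -1.4]
grip_width: 0.24
```

```bash
python3 st.py; python3 held.py driver 649.1 -19 .0745 95 2>/dev/null|grep side; python3 st.py; python3 meas.py twrench
```

```text
t 51.4 pos [638.2  -5.5 268.4] grasp [642.1  -8.3 113.5] jaw 94.64 down [ 0.026 -0.018 -1.   ] q7 1.19 F [-0.4  1.2 -1.4] w 20.4
side pose [ 6.41501e+02 -8.78300e+00  1.64000e-01] along -6.8 across 10.8 q -0.74
t 51.5 pos [638.2  -5.6 268.5] grasp [642.2  -8.4 113.6] jaw 94.64 down [ 0.026 -0.018 -1.   ] q7 1.2 F [-1.2  0.3 -1.3] w 20.5
twrench top [364.737 304.994  -2.64 ] 0.123
twrench side [361.948 305.417  -2.63 ] 0.653
```

Emit:
step_arm(moves=[{"tx":4,"ty":-6,"tz":-15,"roll":-0.006},{"tx":3,"ty":-4.4,"tz":-12,"roll":0},{"tx":0,"ty":0,"tz":-9,"roll":0},{"tx":0,"ty":0,"tz":0,"roll":0}])

```text
time: 52.1
position: [645.5, -17.7, 228.6]
eef_rot: [-1.205, -1.271, 1.267]
force: [0.0, 0.4, -0.6]
grip_width: 0.245
```

```bash
python3 st.py; python3 held.py driver 649.1 -19 .0745 54 2>/dev/null|grep side
```

```text
t 52.1 pos [645.5 -17.7 228.6] grasp [649.2 -20.6  73.7] jaw 94.21 down [ 0.024 -0.019 -1.   ] q7 1.18 F [ 0.   0.4 -0.6] w 20.8
side pose [ 6.4983e+02 -2.1694e+01  1.1800e-01] along 0.5 across -2.7 q -0.06
```

Emit:
step_arm(moves=[{"tx":-0.3,"ty":1.8,"tz":-3,"roll":0},{"tx":0,"ty":0,"tz":-4,"roll":0},{"tx":0,"ty":0,"tz":-4,"roll":0}])

```text
time: 52.58
position: [645.8, -15.1, 219.3]
eef_rot: [-1.207, -1.274, 1.266]
force: [0.2, -0.3, -1.4]
grip_width: 0.241
```

```bash
python3 st.py
```

```text
t 52.58 pos [645.8 -15.1 219.3] grasp [650.1 -18.   64.4] jaw 94.24 down [ 0.027 -0.019 -0.999] q7 1.17 F [ 0.2 -0.3 -1.4] w 20.5
```

Emit:
step_arm(moves=[{"tx":-0.7,"ty":-0.7,"tz":-4,"roll":0},{"tx":0,"ty":0,"tz":-3,"roll":0},{"tx":0,"ty":0,"tz":-2,"roll":0}])

```text
time: 52.95
position: [645.1, -15.6, 211.8]
eef_rot: [-1.208, -1.273, 1.267]
force: [-15.0, -3.8, 32.6]
grip_width: 0.244
```

Emit:
step_arm(moves=[{"tx":0,"ty":0,"tz":0.5,"roll":0},{"tx":0,"ty":0,"tz":0,"roll":0}], grip=0.5)

```text
time: 53.2
position: [645.3, -15.6, 212.9]
eef_rot: [-1.209, -1.274, 1.266]
force: [-0.1, -0.4, 0.1]
grip_width: 0.501
```

Emit:
step_arm(moves=[{"tx":0,"ty":0,"tz":25,"roll":0},{"tx":0,"ty":0,"tz":45,"roll":0},{"tx":-30,"ty":34,"tz":0,"roll":0},{"tx":-30,"ty":34,"tz":0,"roll":0},{"tx":-30,"ty":34,"tz":0,"roll":0},{"tx":-30,"ty":34,"tz":0,"roll":0},{"tx":-30,"ty":34,"tz":0,"roll":0},{"tx":-30,"ty":34,"tz":0,"roll":0},{"tx":-30,"ty":34,"tz":0,"roll":0},{"tx":-25,"ty":30,"tz":0,"roll":0},{"tx":-10,"ty":15,"tz":0,"roll":0},{"tx":0,"ty":0,"tz":0,"roll":0}])

```text
time: 54.7
position: [392.2, 279.3, 301.5]
eef_rot: [-1.221, -1.29, 1.261]
force: [0.7, 0.9, 0.1]
grip_width: 0.501
```

```bash
python3 st.py; python3 seat.py driver pliers 2>/dev/null; python3 meas.py twrench
```

```text
t 54.7 pos [392.2 279.3 301.5] grasp [399.4 276.1 146.7] jaw 94.42 down [ 0.046 -0.02  -0.999] q7 0.68 F [0.7 0.9 0.1] w 42.6
driver top part [-63.  -8.] [21.  8.] z med 54.2 want 56 177
driver top part [27. -2.] [57.  2.] z med 47.4 want 49.5 11
driver top part [63. -5.] [75.  5.] z med 49.8 want 53 13
driver side part [-63.  -8.] [21.  8.] z med 54.9 want 56 293
driver side part [27. -2.] [57.  2.] z med 48.4 want 49.5 19
driver side part [63. -5.] [75.  5.] z med 51.6 want 53 21
pliers top part [-70. -18.] [-50. -10.] z med 47.1 want 48 17
pliers top part [-70  -4] [-50.  18.] z med 36.6 want 48 53
pliers top part [-11. -10.] [13. 10.] z med 47.6 want 48 61
pliers top part [19. -4.] [65.  4.] z med 45.3 want 48 46
pliers side part [-70. -18.] [-50. -10.] z med 47.7 want 48 22
pliers side part [-70  -4] [-50.  18.] z med 43.7 want 48 82
pliers side part [-11. -10.] [13. 10.] z med 47.0 want 48 120
pliers side part [19. -4.] [65.  4.] z med 46.4 want 48 56
twrench top [342.995 318.07   -2.709] 0.041
twrench side [361.993 305.58   -2.627] 0.408
```

Emit:
step_arm(moves=[{"tx":-1.3,"ty":1.65,"tz":-4,"roll":-0.164},{"tx":-1.3,"ty":1.65,"tz":-4,"roll":-0.164},{"tx":-1.3,"ty":1.65,"tz":-4,"roll":-0.164},{"tx":-1.3,"ty":1.65,"tz":-4,"roll":-0.164},{"tx":-1.3,"ty":1.65,"tz":-4,"roll":-0.164},{"tx":-1.3,"ty":1.65,"tz":-4,"roll":-0.164},{"tx":-1.3,"ty":1.65,"tz":-4,"roll":-0.164},{"tx":-1.3,"ty":1.65,"tz":-4,"roll":-0.164},{"tx":-1.3,"ty":1.65,"tz":-4,"roll":-0.164},{"tx":-1.3,"ty":1.65,"tz":-4,"roll":-0.164},{"tx":-1.3,"ty":1.65,"tz":-4,"roll":-0.164},{"tx":-1.3,"ty":1.65,"tz":-4,"roll":-0.164},{"tx":-1.3,"ty":1.65,"tz":-4,"roll":-0.164},{"tx":-1.3,"ty":1.65,"tz":-4,"roll":-0.164},{"tx":-1.3,"ty":1.65,"tz":-4,"roll":-0.164},{"tx":-1.3,"ty":1.65,"tz":-4,"roll":-0.164},{"tx":0,"ty":0,"tz":0,"roll":0}], grip=1)

```text
time: 57.12
position: [381.2, 293.5, 231.2]
eef_rot: [-1.422, 0.889, -0.81]
force: [0.4, -0.2, -0.1]
grip_width: 1.001
```

```bash
python3 st.py; python3 meas.py twrench
```

```text
t 57.12 pos [381.2 293.5 231.2] grasp [372.9 294.3  76.4] jaw -62.4 down [-0.053  0.006 -0.999] q7 -1.97 F [ 0.4 -0.2 -0.1] w 85.1
twrench top [347.628 314.667  -2.697] 0.045
twrench side [363.428 304.381  -2.591] 0.222
```

Emit:
step_arm(moves=[{"tx":-5,"ty":6,"tz":-20,"roll":0.02},{"tx":-4,"ty":5.6,"tz":-18,"roll":0.005},{"tx":0,"ty":0,"tz":-12,"roll":0},{"tx":0,"ty":0,"tz":-2,"roll":0}])

```text
time: 57.72
position: [373.1, 305.1, 178.0]
eef_rot: [-1.433, 0.861, -0.784]
force: [-0.2, 0.6, 0.3]
grip_width: 0.999
```

```bash
python3 st.py
```

```text
t 57.73 pos [373.1 305.1 178. ] grasp [365.1 305.9  23.2] jaw -60.39 down [-0.052  0.005 -0.999] q7 -2.03 F [-0.2  0.6  0.3] w 84.9
```

Emit:
step_arm(moves=[{"tx":-0.5,"ty":0,"tz":-1,"roll":-0.005},{"tx":0,"ty":0,"tz":-0.5,"roll":0},{"tx":0,"ty":0,"tz":-0.5,"roll":0},{"tx":0,"ty":0,"tz":-0.5,"roll":0},{"tx":0,"ty":0,"tz":0,"roll":0},{"tx":0,"ty":0,"tz":0,"roll":0}], grip=0, grip_force=60)

```text
time: 58.48
position: [373.4, 305.2, 176.8]
eef_rot: [-1.429, 0.865, -0.789]
force: [-0.4, 0.0, -0.6]
grip_width: 0.118
```

```bash
python3 st.py
```

```text
t 58.48 pos [373.4 305.2 176.8] grasp [365.7 306.1  22. ] jaw -60.72 down [-0.05   0.006 -0.999] q7 -2.03 F [-0.4  0.  -0.6] w 10.0
```

Emit:
step_arm(moves=[{"tx":0,"ty":0,"tz":45,"roll":0},{"tx":0,"ty":0,"tz":40,"roll":0},{"tx":15.9,"ty":-9.1,"tz":0,"roll":0.164},{"tx":15.9,"ty":-9.1,"tz":0,"roll":0.164},{"tx":15.9,"ty":-9.1,"tz":0,"roll":0.164},{"tx":15.9,"ty":-9.1,"tz":0,"roll":0.164},{"tx":15.9,"ty":-9.1,"tz":0,"roll":0.164},{"tx":15.9,"ty":-9.1,"tz":0,"roll":0.164},{"tx":15.9,"ty":-9.1,"tz":0,"roll":0.164},{"tx":15.9,"ty":-9.1,"tz":0,"roll":0.164},{"tx":15.9,"ty":-9.1,"tz":0,"roll":0.164},{"tx":15.9,"ty":-9.1,"tz":0,"roll":0.164},{"tx":15.9,"ty":-9.1,"tz":0,"roll":0.164},{"tx":15.9,"ty":-9.1,"tz":0,"roll":0.164},{"tx":15.9,"ty":-9.1,"tz":0,"roll":0.164},{"tx":15.9,"ty":-9.1,"tz":0,"roll":0.164},{"tx":15.9,"ty":-9.1,"tz":0,"roll":0.164},{"tx":15.9,"ty":-9.1,"tz":0,"roll":0.16},{"tx":0,"ty":0,"tz":0,"roll":0},{"tx":0,"ty":0,"tz":0,"roll":0}])

```text
time: 60.98
position: [633.5, 152.3, 258.8]
eef_rot: [-1.224, -1.278, 1.266]
force: [1.1, 0.4, -0.8]
grip_width: 0.119
```

```bash
python3 st.py; python3 held.py twrench 635 154 .0745 90 2>/dev/null
```

```text
t 60.98 pos [633.5 152.3 258.8] grasp [639.7 148.  104. ] jaw 94.13 down [ 0.04  -0.027 -0.999] q7 0.9 F [ 1.1  0.4 -0.8] w 10.1
top pose [6.37521e+02 1.48248e+02 1.22000e-01] along 2.1 across -5.9 q nan
side pose [6.41689e+02 1.47281e+02 1.09000e-01] along 6.2 across -7.2 q -7.92
```

Emit:
step_arm(moves=[{"tx":-3,"ty":4,"tz":-12,"roll":0.002},{"tx":-2.3,"ty":2.7,"tz":-12,"roll":0},{"tx":0,"ty":0,"tz":-6,"roll":0},{"tx":0,"ty":0,"tz":0,"roll":0}])

```text
time: 61.58
position: [626.4, 160.7, 226.5]
eef_rot: [-1.223, -1.28, 1.269]
force: [-0.5, -0.5, -1.3]
grip_width: 0.115
```

```bash
python3 st.py; python3 held.py twrench 636.2 154.4 .0745 50 2>/dev/null
python3 - <<'E'
from h import *
f,W,K,E=cap("side"); uv=proj([[636,154,50]],K,E)[0].astype(int); save("tw2",f[uv[1]-60:uv[1]+60,uv[0]-80:uv[0]+80],5)
E
```

```text
t 61.58 pos [626.4 160.7 226.5] grasp [632.5 156.3  71.7] jaw 94.33 down [ 0.04  -0.029 -0.999] q7 0.86 F [-0.5 -0.5 -1.3] w 9.8
top pose [6.32721e+02 1.50837e+02 1.12000e-01] along -3.7 across -3.3 q 0.0
side pose [6.35563e+02 1.55401e+02 8.00000e-02] along -0.6 across 1.0 q 0.45
```

View pics/tw2.png

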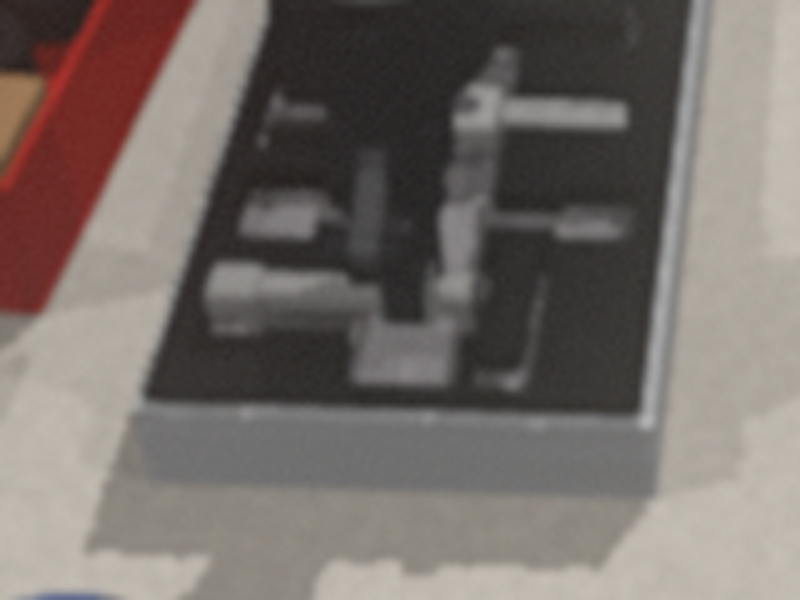

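Emit:
step_arm(moves=[{"tx":1.2,"ty":-1.3,"tz":-3,"roll":0},{"tx":0,"ty":0,"tz":-4,"roll":0}])

```text
time: 61.98
position: [628.6, 159.2, 221.0]
eef_rot: [-1.225, -1.281, 1.267]
force: [0.5, 0.2, -1.0]
grip_width: 0.115
```

```bash
python3 st.py
```

```text
t 61.98 pos [628.6 159.2 221. ] grasp [635.2 154.8  66.2] jaw 94.26 down [ 0.042 -0.028 -0.999] q7 0.86 F [ 0.5  0.2 -1. ] w 9.8
```

Emit:
step_arm(moves=[{"tx":-1.3,"ty":0,"tz":-2,"roll":0},{"tx":-0.2,"ty":0,"tz":-4,"roll":0},{"tx":0,"ty":0,"tz":-4,"roll":0},{"tx":0,"ty":0,"tz":-2,"roll":0}])

```text
time: 62.48
position: [627.0, 159.3, 210.6]
eef_rot: [-1.227, -1.28, 1.268]
force: [-15.3, -6.5, 32.7]
grip_width: 0.113
```

```bash
python3 st.py
```

```text
t 62.48 pos [627.  159.3 210.6] grasp [633.6 154.6  55.8] jaw 94.23 down [ 0.043 -0.03  -0.999] q7 0.85 F [-15.3  -6.5  32.7] w 9.6
```

Emit:
step_arm(moves=[{"tx":0,"ty":0,"tz":0.5,"roll":0},{"tx":0,"ty":0,"tz":0,"roll":0}], grip=0.36)

```text
time: 62.72
position: [627.1, 159.5, 211.7]
eef_rot: [-1.228, -1.281, 1.267]
force: [-0.2, 0.1, 0.2]
grip_width: 0.358
```

Emit:
step_arm(moves=[{"tx":0,"ty":0,"tz":25,"roll":0},{"tx":0,"ty":0,"tz":45,"roll":0},{"tx":-30,"ty":40,"tz":20,"roll":0},{"tx":-40,"ty":40,"tz":20,"roll":0},{"tx":-40,"ty":45,"tz":20,"roll":0},{"tx":-40,"ty":45,"tz":0,"roll":0},{"tx":-20,"ty":45,"tz":0,"roll":0},{"tx":0,"ty":45,"tz":0,"roll":0},{"tx":0,"ty":0,"tz":0,"roll":0}])

```text
time: 63.85
position: [450.7, 425.8, 358.9]
eef_rot: [-1.23, -1.292, 1.257]
force: [0.4, 0.2, -0.7]
grip_width: 0.358
```

```bash
python3 st.py; python3 seat.py twrench driver pliers 2>/dev/null
python3 - <<'E'
from h import *
f,W,K,E=cap("top"); g,_,_,_=cap("side"); save("fin",np.hstack([f[145:265,235:395],cv2.resize(g[195:345,165:300],(108,120))]),3)
E
```

```text
t 63.85 pos [450.7 425.8 358.9] grasp [459.  422.4 204.2] jaw 94.24 down [ 0.054 -0.022 -0.998] q7 0.43 F [ 0.4  0.2 -0.7] w 30.4
twrench top part [-43. -29.] [-31.  29.] z med 46.0 want 48 90
twrench top part [-25.  -3.] [51.  3.] z med 46.7 want 47 63
twrench top part [57. -6.] [71.  6.] z med 46.0 want 48 20
twrench side part [-43. -29.] [-31.  29.] z med 48.3 want 48 142
twrench side part [-25.  -3.] [51.  3.] z med 46.2 want 47 138
twrench side part [57. -6.] [71.  6.] z med 48.3 want 48 34
driver top part [-63.  -8.] [21.  8.] z med 54.3 want 56 181
driver top part [27. -2.] [57.  2.] z med 48.5 want 49.5 11
driver top part [63. -5.] [75.  5.] z med 50.1 want 53 14
driver side part [-63.  -8.] [21.  8.] z med 54.7 want 56 275
driver side part [27. -2.] [57.  2.] z med 48.5 want 49.5 22
driver side part [63. -5.] [75.  5.] z med 50.3 want 53 25
pliers top part [-70. -18.] [-50. -10.] z med 48.3 want 48 17
pliers top part [-70  -4] [-50.  18.] z med 35.9 want 48 54
pliers top part [-11. -10.] [13. 10.] z med 47.2 want 48 62
pliers top part [19. -4.] [65.  4.] z med 45.3 want 48 49
pliers side part [-70. -18.] [-50. -10.] z med 47.5 want 48 27
pliers side part [-70  -4] [-50.  18.] z med 44.2 want 48 84
pliers side part [-11. -10.] [13. 10.] z med 46.8 want 48 114
pliers side part [19. -4.] [65.  4.] z med 46.3 want 48 52
```

View pics/fin.png

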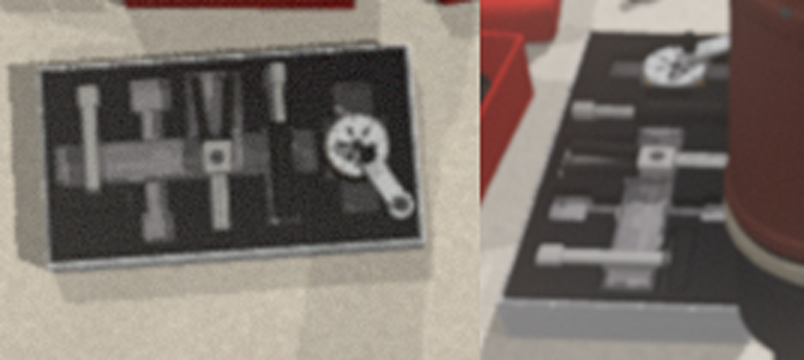

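```bash
python3 -c "
from cell import manip; print(manip.close_job())"
```

```text
the job is handed in; nothing more can be done
None
```

I finished the job and handed it in at about 64 s. I swung the keeper clear and stacked the wheel, brass weight and front disc in the pocket. I then swung the keeper back until it pushed against its stop with about 10 N. The pliers, nut driver and T-wrench are pressed into their own cutouts; I saw no spanner on the bench, so I took it as out on loan.

**Last checks**
- **Tools:** pressing each one home met 33–40 N at the expected depth, within about 1 mm. The camera heights over the steel parts and the driver's handle read up to 3 mm low. One pliers grip read 4–12 mm low, probably because my outline was wrong there and it measured the gap between the grips. It was not rechecked.
- **Stack and keeper:** before the keeper closed over it, the disc's face read 45 mm against the tray top's 46 mm. In the last picture the keeper lies across the disc. I did not measure its angle again after letting go.
- **Weight:** a thin brass edge shows beside the disc, so the weight may sit 1–2 mm off centre, within the pocket's clearance.

**Along the way**
- **Tray wall:** I opened the fingers against the tray's side wall once, which tilted the gripper by about 7°. I straightened it by pushing against the tray. The force at that moment was not read.
- **Bench items:** I did not move the paints, tape, jar or sanding block on purpose, and saw no contact with them. I did not measure their positions again at the end.

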